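# Refit the wheel snap rings of a stock feeder

### The arm

A 7-joint arm with a two-finger parallel gripper is mounted at the origin on the work surface. World frame = base frame: x ahead of the robot, y to its left, z up, the work surface at z = 0. Lengths are in m, angles in rad, forces in N, time in s.
With the tool pointing down it reaches from about 0.425 to 0.825 m from the base axis. Payload 3.6 kg.
Tool frame: the origin (TCP) lies at the very end of the fingers, on their centre line; the grasp point (between the pads) lies 19 mm behind it (r.pinch_z is the distance from the TCP to the grasp point, in m); z points along the fingers, y is the line along which they close (so a half turn about z gives the same grasp; the last joint's range is limited). The gripper opens to 85 mm and grips with 20 to 120 N. Pads are 22 mm wide; open, the fingers measure 114 mm over their backs; the gripper's body (76 mm by 85 mm) begins 54 mm behind the grasp point. The pads swing forward as they close: fully open they stand 13 mm farther back than shut.
Start: joints at [-1.133, 0.615, -0.013, 1.423, 0.008, 1.103, -0.04], TCP at [0.291, 0.581, 0.231] pointing down, gripper open.
Joint ranges: [-3.12, 3.12], [-0.3, 2.06], [-1.34, 1.32], [0.26, 2.42], [-1.36, 4.5], [0.01, 1.98], [-2.84, 2.84]. Speed limits (rad/s): [2.79, 2.79, 3.14, 3.14, 3.14, 3.14, 3.14].

### API

Orientations are given as a 3x3 rotation matrix whose columns are the frame's x, y, z axes.
In Python, from bench import sensors, eyes, order, r gives the robot as it stands.
- The arm moves only by the tool play_rows, never from a script. Its argument "increments" is a list that holds one entry, the list of rows, each a list of 6 numbers: the shift along the tool's x, y, z scaled (see below), then the turn, a rotation vector about the tool's x, y, z scaled (see below). In form: [[[x, y, z, rx, ry, rz], ...]]. A call has 1 to 12 rows; each row shifts and turns the commanded pose from where the row before left it, along the tool's axes as they then stand; what a row does not reach is not made up. The controller multiplies each number of a shift by 200 mm and each number of a turn by pi/2 rad. A row lasts 1/10 s, in which the tool goes at most 50 mm and 8.59 degrees, less where a joint would pass 70% of its speed; a pose out of reach is approached as far as the arm can. A call with a number of a shift or a turn outside -1 to 1 is refused whole. A call with a gripper value outside its range is refused whole. "gripper" is the gripper's target within -1 to 1 (fully open at 1, half-way at 0, shut at -1), set as the call begins (left out, the last holds). The fingers move at their own pace and stop on an object; "grip_force" is the grip in N (left out, the last holds). Time passes only in rows, so rows that do not move let the fingers close. It gives the time, the measured TCP pose, the force, the opening and the grip force at its end, in the units of the state.
- sensors.sense(): the state, without advancing time (a new reading comes with each control period).
- eyes.get_image(name): name is "scene" or "top" or "wrist"; returns the picture (400x640x3 uint8, blue, green, red); there is no depth.
- eyes.camera_params(name): a dict with "fov_y" (degrees; the focal length in pixels is half the picture's height over the tangent of half this angle, whatever the lens; pixels are square), "cx", "cy" (the principal point, pixels), "k1" (the pictures are not rectified: a ray, as slopes to the right and down, at radius r is drawn at 1 + k1 r^2 times it, then the intrinsics apply), "rvec" (rotation vector, rad) and "tvec" (3), from world to camera coordinates, as OpenCV has them; the wrist camera has in their place "hand_eye" (4x4, takes a point from camera to tool coordinates, whose origin is the TCP and whose axes are the flange's). Camera axes: x right, y down, z forward; pixel columns grow to the right and rows downward; lengths in m; the calibration is good to about 2 mm. A picture is of the moment at which its call begins: read the wrist's pose just before it. camera_params takes no time and is no camera call.
- order.sign_off(): hands the job in; it is judged then, once.
The state is a dict: "clock": time; "joint_positions": joint angles; "qd": joint speeds; "joint_torque": joint torques, N m; "tcp_pos": TCP position; "ee_rot": TCP orientation; "ft_force": force on the tool from outside, world axes, zero at the start; "moment": the same for the moment, N m; "width": finger opening in m; "grip_force": force on a finger pad.
Only numpy, scipy, OpenCV 4.12 (cv2) and the standard library are available. Lean on these libraries where they do the work, as an engineer would, in place of code of your own. Each camera call takes 0.05 s, during which the arm holds its last target. There are 200 camera calls.

### The job

Slide the feeder's wheel carriage out to its end stop by its grip and turn the clamp knob to lock it there. Then take the snap-ring pliers from their stand and, touching the rings only with the pliers, pick up each snap ring lying on the bench by its eyes and let it close fully into the groove of an axle of its own (any of the three). With all the rings on, stand the pliers back upright in their stand, turn the clamp fully back to free and push the carriage all the way back in, leaving the other things on the bench where they are.

Things in the scene. Friction and masses are not known exactly. Their poses are not given: they have to be found in the camera images.
- feeder: green bed fixed to the bench, 130 mm wide (its x) and 395 mm long (its y, -170 to +225 mm), 30 mm high; origin on the bench under the carriage's line of travel; y along the slide (robot's left), x away from the robot. A lobe in front, x -115 to -55, y -170 to -50 mm, carries the clamp knob.
- carriage (a joint): m the wheel carriage has slid along the feeder's +y: 0 to 0.08, the end stop. It is an aluminium plate, top 50 mm above the bench, with three black rubber wheels lying flat on it. About 4 N of friction.
- carriage_grip (a point): middle of the carriage's upright black grip at its +y end: a block 16 mm (feeder x) by 36 mm (feeder y), from 50 to 100 mm above the bench, 8 mm clear of the nearest tyre; this point is 85 mm up. Axes as the feeder's.
- clamp (a joint): angle of the carriage clamp knob, rad: 0 free (locking finger along the feeder's -y), 1.5 locked at its stop (finger along the feeder's +x, behind the carriage's end). Grows anticlockwise seen from above; friction 0.12 N m. The finger passes only when the carriage is within about 4 mm of its end stop.
- clamp_grip (a point): middle of the clamp knob's grip, on its vertical axis, 85 mm above the bench: a black bar 56 mm long, 16 mm thick, from 66 to 100 mm above the bench. Turns with the knob: y along the bar, x across its 16 mm.
- pliers: snap-ring pliers, 151 mm tall, upright. Origin midway between the tips' lower ends, z up to the handles, y the line along which handles and tips move. Two handles 20 mm (x) by 10 mm (y), 87 to 151 mm above the origin, 68 mm over their outer faces at rest: grip there, 125 mm up. Tips 8 x 8 mm, 8 mm long below shoulders 26 (x) by 10 mm (y), centres at y = +/-12.5 mm at rest. Mass 0.3 kg.
- pliers_a (a joint): m each handle is squeezed in = m each tip has moved out: 0 at rest, 0.018 at the stop (32 mm over the handles). Jaws move straight and alike. Spring: 13 N per handle to start, 14 N at the stop; a ring adds up to 10 N. A light squeeze, 65 mm over the handles, holds the pliers and puts the tips at the middle of a relaxed ring's eyes.
- stand_top (a point): centre of the top of the pliers' wooden stand (fixed), 75 mm above the bench. The pliers' 56 x 56 mm flange rests on it, their origin then 62 mm below this point, their y along its y. Walls 76 mm long (y) at x 18 to 28 mm either side; between them a slot 36 mm (x) by 64 mm (y) for the shanks.
- ring1: steel snap ring (may be absent), flat, 8 mm thick, 62 mm across, 85 mm long. Origin at its centre, underside; x points to its opening with two eyes: centres x = 38, y = +/-14 mm when relaxed, holes 19 (x) by 13 mm in frames 27 x 21 mm. Inside radius 24 mm; three lugs (back, left, right) reach in to 20 mm radius. Clears an axle with the eyes spread 12 mm or more each. 0.064 kg.
- ring2: another such ring (may be absent). All hinge at the back, x = -29 mm, y = 0. Spread on the pliers, a ring passes over an axle end best with the axle's centre 2.5 mm ahead (+x) of its origin. Once down on the hub face, shift it until centred, then let it close: its eyes swing 4 mm forward as it closes, so let the pliers follow or they swivel in the grip.
- ring3: another such ring (may be absent)
- ring1_l (a joint): swing of each arm of ring1, rad: 0 relaxed; both swing alike, each eye moving out 67 mm per rad. Spring pull at an eye 5 N relaxed, 9 N at 0.2 rad.
- ring2_l (a joint): swing of each arm of ring2, rad: 0 relaxed; both swing alike, each eye moving out 67 mm per rad. Spring pull at an eye 5 N relaxed, 9 N at 0.2 rad.
- ring3_l (a joint): swing of each arm of ring3, rad: 0 relaxed; both swing alike, each eye moving out 67 mm per rad. Spring pull at an eye 5 N relaxed, 9 N at 0.2 rad.
- axle1 (a point): axle of the wheel nearest the clamp (92 mm apart): centre of its hub face, 86 mm above the bench, where a seated ring's underside rests. Above it the groove, radius 19.5 mm, 10 mm high; a land, radius 22 mm, 6 mm high; a cone 10 mm high, narrowing to 15 mm. Axle end 112 mm up; hub and axle are oiled. Hub face radius 33 mm; tyre, radius 40 mm, 6 mm lower.
- axle2 (a point): the same point of the middle axle
- axle3 (a point): the same point of the axle nearest the carriage grip
- mallet: wooden-handled hammer, a bystander; origin at its underside's middle
- chisel: long thin hand tool with a wooden handle, a bystander; origin at its underside's middle
- scraper: flat-bladed scraper with a wooden handle, a bystander; origin at its underside's middle
- glue: white bottle 170 mm tall, a bystander; origin at its underside's middle
- offcut: wooden block 140 x 50 x 30 mm, a bystander; origin at its underside's middle
- sandblock: cork block 100 x 60 x 35 mm, a bystander; origin at its underside's middle
- tin: open tin 76 mm wide, 80 mm tall, a bystander; origin at its underside's middle
There are look-alikes about, which are no part of the job. Leave any blue or purple look-alike of the pliers alone. What is shaped like the ring1 but turquoise is not meant.

How it is judged:
On the way, in this order (a step that is already met when the one before it is completed fails the run):
1. the carriage is out at its end stop (within 4 mm) (value of joint carriage above 0.076 m), for 0.2 s.
2. the clamp knob is turned to locked (over 1.3 rad) with the carriage at its stop (value of joint clamp above 1.3 rad and value of joint carriage above 0.075 m), for 0.2 s.
3. a ring is carried, spread by the pliers (((height (world z) of ring1 above 0.02 m and value of joint ring1_l above 0.1 rad) or (height (world z) of ring2 above 0.02 m and value of joint ring2_l above 0.1 rad) or (height (world z) of ring3 above 0.02 m and value of joint ring3_l above 0.1 rad))), for 0.2 s.
4. every ring is closed in an axle's groove, with the carriage still locked at its stop (all of step 2 and ((horizontal distance between ring1 and axle1 below 0.005 m and z of ring1 in the frame of axle1 between -0.003 and 0.0045 m) or (horizontal distance between ring1 and axle2 below 0.005 m and z of ring1 in the frame of axle2 between -0.003 and 0.0045 m) or (horizontal distance between ring1 and axle3 below 0.005 m and z of ring1 in the frame of axle3 between -0.003 and 0.0045 m)) and value of joint each of ring1_l, ring2_l, ring3_l below 0.06 rad and angle between each of ring1, ring2, ring3's own z axis and vertical below 0.1 rad and linear speed of each of ring1, ring2, ring3 below 0.02 m/s and ((horizontal distance between ring2 and axle1 below 0.005 m and z of ring2 in the frame of axle1 between -0.003 and 0.0045 m) or (horizontal distance between ring2 and axle2 below 0.005 m and z of ring2 in the frame of axle2 between -0.003 and 0.0045 m) or (horizontal distance between ring2 and axle3 below 0.005 m and z of ring2 in the frame of axle3 between -0.003 and 0.0045 m)) and ((horizontal distance between ring3 and axle1 below 0.005 m and z of ring3 in the frame of axle1 between -0.003 and 0.0045 m) or (horizontal distance between ring3 and axle2 below 0.005 m and z of ring3 in the frame of axle2 between -0.003 and 0.0045 m) or (horizontal distance between ring3 and axle3 below 0.005 m and z of ring3 in the frame of axle3 between -0.003 and 0.0045 m))), for 0.2 s.
At the end, for the whole second after the job is handed in: carriage within 6 mm of fully in, clamp under 0.25 rad; every ring present lies level in an axle groove, centred within 5 mm, at most 4.5 mm above the hub face, arms under 0.06 rad; pliers upright in the stand within 18 mm of its middle, flange on its top; all at rest (value of joint carriage below 0.006 m and value of joint clamp below 0.25 rad and ((horizontal distance between ring1 and axle1 below 0.005 m and z of ring1 in the frame of axle1 between -0.003 and 0.0045 m) or (horizontal distance between ring1 and axle2 below 0.005 m and z of ring1 in the frame of axle2 between -0.003 and 0.0045 m) or (horizontal distance between ring1 and axle3 below 0.005 m and z of ring1 in the frame of axle3 between -0.003 and 0.0045 m)) and value of joint each of ring1_l, ring2_l, ring3_l below 0.06 rad and angle between each of ring1, ring2, ring3, pliers's own z axis and vertical below 0.1 rad and linear speed of each of ring1, ring2, ring3, pliers below 0.02 m/s and ((horizontal distance between ring2 and axle1 below 0.005 m and z of ring2 in the frame of axle1 between -0.003 and 0.0045 m) or (horizontal distance between ring2 and axle2 below 0.005 m and z of ring2 in the frame of axle2 between -0.003 and 0.0045 m) or (horizontal distance between ring2 and axle3 below 0.005 m and z of ring2 in the frame of axle3 between -0.003 and 0.0045 m)) and ((horizontal distance between ring3 and axle1 below 0.005 m and z of ring3 in the frame of axle1 between -0.003 and 0.0045 m) or (horizontal distance between ring3 and axle2 below 0.005 m and z of ring3 in the frame of axle2 between -0.003 and 0.0045 m) or (horizontal distance between ring3 and axle3 below 0.005 m and z of ring3 in the frame of axle3 between -0.003 and 0.0045 m)) and horizontal distance between pliers and stand_top below 0.018 m and z of pliers in the frame of stand_top between -0.068 and -0.056 m); the robot touches nothing.
It fails at once if the gripper's fingers touch a ring (contact force between the fingers and ring1 above 0.8 N or contact force between the fingers and ring2 above 0.8 N or contact force between the fingers and ring3 above 0.8 N).
It fails at once if a bystander is moved more than 4 cm (distance of any of mallet, chisel, scraper, glue, offcut, sandblock, tin from where it was at the start of the episode above 0.04 m).
Of ring1, ring2, ring3 only 2 to 3 are there at a start; the rules pass over those that are not, and their reading is None.
At some moment in a run one of ring1, ring2, ring3 may be knocked a few centimetres aside while the robot is not near it.
It also fails if it takes over 210 s, if anything falls off the work surface, if the arm or the gripper's body presses on something with over 40 N, if the wrist force passes 120 N, or if a joint passes its speed limit or range.

## Working session

There is one attempt and no reset: what is moved stays moved. The work goes in short steps, Python scripts to look and compute and a tool call to move; the robot and the scene stay as the last step left them, time stands still between calls to the robot, and variables do not carry over. Pictures are saved under pics/ and viewed, at most 14 in all, crops included, and the job is handed in when it is done.

Besides the shell and the picture viewer there is one more tool, called after "Emit:" as name(argument=value, ...) on one line, values as JSON. play_rows: Moves the arm, as the interface text tells. Shifts and turns lie within -1 to 1; 1 stands for 200 mm of shift or pi/2 rad of turn. Its arguments: {"type":"object","properties":{"increments":{"type":"array"},"gripper":{"type":"number"},"grip_force":{"type":"number"}},"required":["increments"]}

```bash
ls; mkdir -p pics; python3 - <<'E'
from bench import sensors, eyes, order, r
import cv2
s=sensors.sense()
for k,v in s.items(): print(k,v)
print(r.pinch_z)
for n in ("scene","top","wrist"):
    cv2.imwrite(f"pics/{n}0.png",eyes.get_image(n)); print(n,eyes.camera_params(n))
E
```

```text
pics
clock 0.0
joint_positions [-1.13349701  0.61592196 -0.01256881  1.42491479  0.00811435  1.10342379
 -0.04037594]
qd [ 1.65245140e-04 -6.73354177e-04 -1.03047619e-04 -5.33885408e-04
 -2.42265616e-05  7.00426678e-04 -7.18123107e-04]
joint_torque [ 2.12809728e-04 -4.69213128e+01  2.59296158e-01 -1.71031129e+01
  9.97169438e-03  9.97765252e-03 -3.32444259e-06]
tcp_pos [0.29044763 0.58062776 0.23013127]
ee_rot [[-8.94385467e-01  4.47295683e-01 -1.09940247e-03]
 [ 4.47297027e-01  8.94382316e-01 -2.37528360e-03]
 [-7.91679735e-05 -2.61617859e-03 -9.99996575e-01]]
ft_force [-0.62467217 -0.62725549  0.159445  ]
moment [0.03628999 0.00753035 0.04714652]
grip_force 0.0
width 0.08533762110500427
0.0187
scene {'fov_y': 44.34917249444174, 'cx': 318.15224862178366, 'cy': 194.87702255630236, 'k1': -0.15302648824750717, 'rvec': array([ 1.87886618,  2.00226553, -0.53178935]), 'tvec': array([-0.02802472, -0.43960604,  1.58044859])}
top {'fov_y': 47.58380564682308, 'cx': 314.1367805236698, 'cy': 197.4388853340382, 'k1': 0.015261237801363046, 'rvec': array([ 2.0935929 , -2.15307963,  0.19216215]), 'tvec': array([0.0811061 , 0.53809137, 1.20016137])}
wrist {'fov_y': 70.17786409950513, 'cx': 320.6353643438656, 'cy': 201.59480354882146, 'k1': -0.031382731109279985, 'hand_eye': array([[ 8.40297231e-04, -9.51952271e-01, -3.06245274e-01,
         7.78883511e-02],
       [ 9.99999477e-01,  9.78567424e-04, -2.97972563e-04,
        -8.90085505e-04],
       [ 5.83337307e-04, -3.06244864e-01,  9.51952595e-01,
        -1.42001395e-01],
       [ 0.00000000e+00,  0.00000000e+00,  0.00000000e+00,
         1.00000000e+00]])}
```

View pics/top0.png

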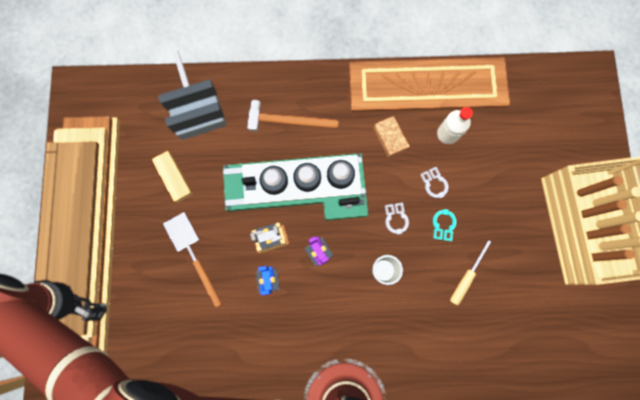

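View pics/scene0.png

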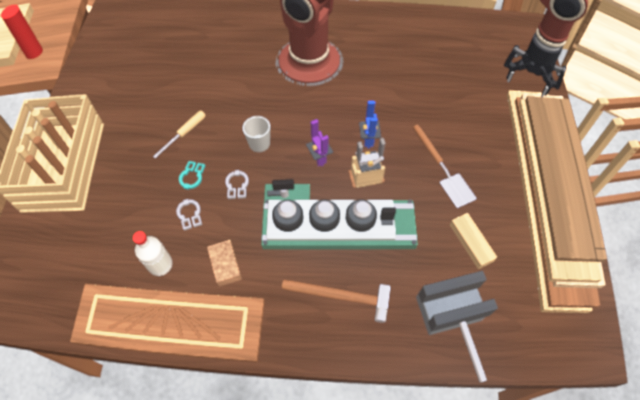

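```bash
cat > h.py <<'E'
import numpy as np, cv2
from bench import sensors, eyes, order, r
from scipy.spatial.transform import Rotation as R
def cam(name, s=None):
    p=eyes.camera_params(name); f=200/np.tan(np.radians(p['fov_y']/2))
    K=np.array([[f,0,p['cx']],[0,f,p['cy']],[0,0,1.]]); D=np.array([p['k1'],0,0,0,0.])
    if name=='wrist':
        s=s or sensors.sense(); T=np.eye(4); T[:3,:3]=s['ee_rot']; T[:3,3]=s['tcp_pos']
        M=np.linalg.inv(T@p['hand_eye'])
    else:
        M=np.eye(4); M[:3,:3]=R.from_rotvec(p['rvec']).as_matrix(); M[:3,3]=p['tvec']
    return K,D,M
def p2w(c,uv,z):
    K,D,M=c; uv=np.array(uv,float).reshape(-1,1,2)
    n=cv2.undistortPoints(uv,K,D).reshape(-1,2)
    d=np.c_[n,np.ones(len(n))]@M[:3,:3]; o=-M[:3,:3].T@M[:3,3]
    return o+d*((np.asarray(z)-o[2])/d[:,2])[:,None]
def w2p(c,P):
    K,D,M=c
    return cv2.projectPoints(np.array(P,float).reshape(-1,3),R.from_matrix(M[:3,:3]).as_rotvec(),M[:3,3],K,D)[0].reshape(-1,2)
def shot(name,fn):
    s=sensors.sense(); im=eyes.get_image(name); cv2.imwrite('pics/'+fn,im); return im,cam(name,s)
def down(a):
    "tool down, tool y axis at angle a from world x"
    y=np.array([np.cos(a),np.sin(a),0]); z=np.array([0,0,-1.]); return np.c_[np.cross(y,z),y,z]
def delta(pos,Rt=None,s=None):
    s=s or sensors.sense(); E=np.array(s['ee_rot']); d=E.T@(np.array(pos)-s['tcp_pos'])/0.2
    w=R.from_matrix(E.T@Rt).as_rotvec()/(np.pi/2) if Rt is not None else np.zeros(3)
    return np.round(d,4),np.round(w,4)
E
python3 - <<'E'
import cv2,numpy as np
from h import *
im=cv2.imread('pics/top0.png')
a=cv2.resize(im[145:225,215:375],None,fx=5,fy=5,interpolation=cv2.INTER_CUBIC)
b=cv2.resize(im[160:245,375:465],None,fx=2.3,fy=2.3,interpolation=cv2.INTER_CUBIC)
c=cv2.resize(im[215:300,240:340],None,fx=2.3,fy=2.3,interpolation=cv2.INTER_CUBIC)
o=np.zeros((600,800,3),np.uint8); o[:400]=a; o[400:400+b.shape[0],:b.shape[1]]=b; o[400:400+c.shape[0],300:300+c.shape[1]]=c
cv2.imwrite('pics/crop1.png',o)
c=cam('top')
for n,uv,z in [('grip',(249,183),.1),('knob',(349,202),.1),('ax',(273,178),.112),('ax',(307,175),.112),('ax',(341,171),.112),('plier',(269,236),.1),('r',(435,182),0.01),('r',(397,218),.01)]: print(n,p2w(c,[uv],[z]).round(3))
E
```

```text
grip [[0.575 0.238 0.1  ]]
knob [[ 0.516 -0.026  0.1  ]]
ax [[0.584 0.173 0.112]]
ax [[0.589 0.083 0.112]]
ax [[ 0.598 -0.007  0.112]]
plier [[0.432 0.186 0.1  ]]
r [[ 0.583 -0.28   0.01 ]]
r [[ 0.482 -0.166  0.01 ]]
```

View pics/crop1.png

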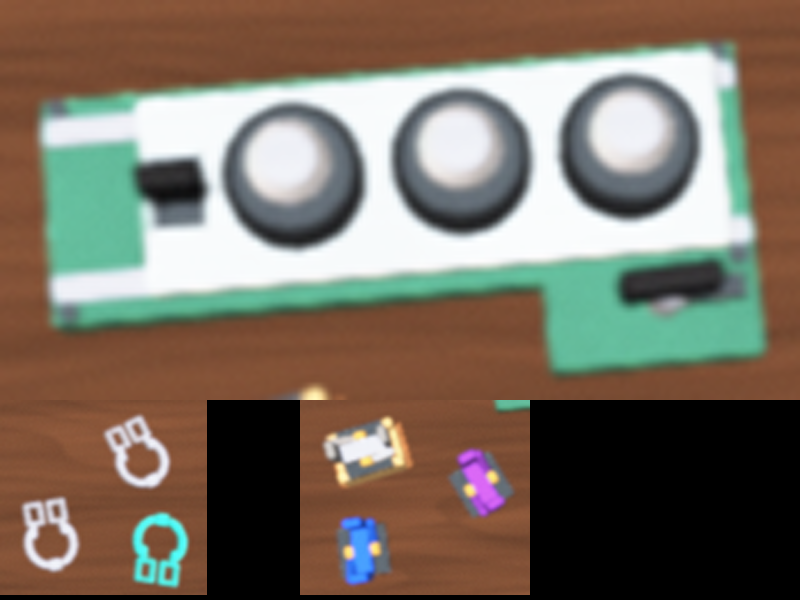

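```bash
cat >> h.py <<'E'
def fit2(L,W):
    "2D rigid fit: local L -> world W; returns yaw, origin, residuals"
    L=np.array(L)[:,:2];W=np.array(W)[:,:2];l=L-L.mean(0);w=W-W.mean(0)
    a=np.arctan2((l[:,0]*w[:,1]-l[:,1]*w[:,0]).sum(),(l*w).sum())
    c,s=np.cos(a),np.sin(a);Q=np.array([[c,-s],[s,c]]);t=W.mean(0)-Q@L.mean(0)
    return a,t,np.linalg.norm(L@Q.T+t-W,axis=1)
E
python3 - <<'E'
from h import *
c=cam('top')
u=np.array([(45,103),(735,42),(53,327),(765,352),(552,373)])/5+[215,145]
W=p2w(c,u,[.03]*5)
a,t,res=fit2([(.065,.225),(.065,-.17),(-.065,.225),(-.115,-.17),(-.115,-.05)],W); print(np.degrees(a),t,res)
Q=np.array([[np.cos(a),-np.sin(a)],[np.sin(a),np.cos(a)]])
for n,uv,z in [('grip',(215+172/5,145+178/5),.1),('knob',(215+672/5,145+283/5),.1),('a1',(215+630/5,145+128/5),.112),('a2',(215+457/5,145+143/5),.112),('a3',(215+283/5,145+158/5),.112)]:
    w=p2w(c,[uv],[z])[0]; print(n,w.round(3),'feeder',(Q.T@(w[:2]-t)).round(3))
print(delta([.578,.238,.25],down(a)))
E
```

```text
3.4079494297424686 [0.59245332 0.09268887] [0.00212307 0.00063515 0.00023928 0.00205967 0.00059185]
grip [0.581 0.237 0.1  ] feeder [-0.003  0.145]
knob [ 0.517 -0.027  0.1  ] feeder [-0.082 -0.115]
a1 [ 0.599 -0.007  0.112] feeder [ 0.  -0.1]
a2 [0.593 0.085 0.112] feeder [ 0.    -0.008]
a3 [0.588 0.177 0.112] feeder [0.    0.084]
(array([-2.0523, -0.8902, -0.0961]), array([-0.0011,  0.0007,  0.6669]))
```

Emit:
play_rows(increments=[[[-0.205, -0.089, -0.01, 0, 0, 0], [-0.205, -0.089, -0.01, 0, 0, 0], [-0.205, -0.089, -0.01, 0, 0, 0], [-0.205, -0.089, -0.01, 0, 0, 0], [-0.205, -0.089, -0.01, 0, 0, 0], [-0.205, -0.089, -0.01, 0, 0, 0], [-0.205, -0.089, -0.01, 0, 0, 0], [-0.205, -0.089, -0.01, 0, 0, 0], [-0.205, -0.089, -0.01, 0, 0, 0], [-0.205, -0.089, -0.01, 0, 0, 0]]], gripper=1)

```text
clock: 1.15
tcp_pos: [0.5786, 0.2371, 0.2511]
ee_rot: [[-0.894, 0.447, -0.001], [0.447, 0.894, -0.0], [0.001, -0.001, -1.0]]
ft_force: [0.9, 0.8, 0.5]
width: 0.0855
grip_force: 0.0
```

Emit:
play_rows(increments=[[[0, 0, 0, 0, 0, 0.0953], [0, 0, 0, 0, 0, 0.0953], [0, 0, 0, 0, 0, 0.0953], [0, 0, 0, 0, 0, 0.0953], [0, 0, 0, 0, 0, 0.0953], [0, 0, 0, 0, 0, 0.0953], [0, 0, 0, 0, 0, 0.0953], [0, 0, 0, 0, 0, 0]]])

```text
clock: 1.95
tcp_pos: [0.5774, 0.2389, 0.2508]
ee_rot: [[-0.06, 0.998, -0.001], [0.998, 0.06, -0.001], [-0.001, -0.001, -1.0]]
ft_force: [0.8, -1.1, -0.8]
width: 0.0855
grip_force: 0.0
```

```bash
python3 - <<'E'
from h import *
im,c=shot('wrist','w1.png'); np.savez('w1.npz',K=c[0],D=c[1],M=c[2])
s=sensors.sense(); print(s['clock'],s['tcp_pos'],s['joint_positions'])
E
```

```text
2.0 [0.57748645 0.23886129 0.25086937] [-0.59836527  0.5707317   0.29128799  1.47944104 -0.17302628  1.11774293
 -0.21233338]
```

View pics/w1.png

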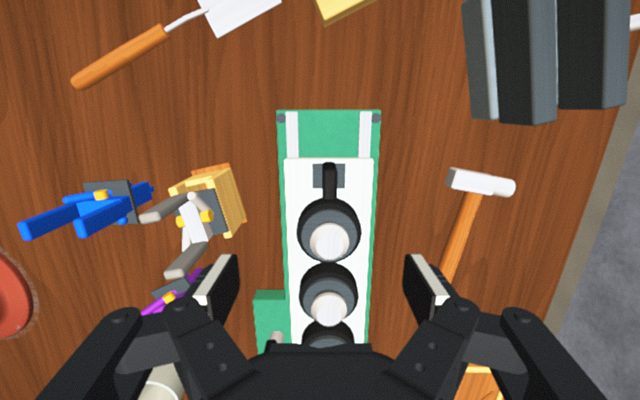

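```bash
python3 - <<'E'
from h import *
d=np.load('w1.npz'); c=(d['K'],d['D'],d['M'])
for n,uv,z in [('bed x-',(276,111),.03),('bed x+',(381,111),.03),('plate x-',(285,159),.05),('plate x+',(373,159),.05),('a3',(329.5,241),.112),('a2',(328,309),.112),('grip far edge',(329,164),.1)]:
    print(n,p2w(c,[uv],[z])[0].round(4))
im=cv2.imread('pics/w1.png'); o=cv2.resize(im[100:350,140:400],None,fx=2.9,fy=2.4,interpolation=cv2.INTER_CUBIC)
o=cv2.resize(im[150:280,265:395],None,fx=4.5,fy=4.5,interpolation=cv2.INTER_CUBIC);cv2.imwrite('pics/w1c.png',o)
E
```

```text
bed x- [0.5183 0.3118 0.03  ]
bed x+ [0.646  0.3196 0.03  ]
plate x- [0.533  0.2571 0.05  ]
plate x+ [0.6391 0.2636 0.05  ]
a3 [0.5904 0.1815 0.112 ]
a2 [0.5949 0.0926 0.112 ]
grip far edge [0.5845 0.2633 0.1   ]
```

View pics/w1c.png

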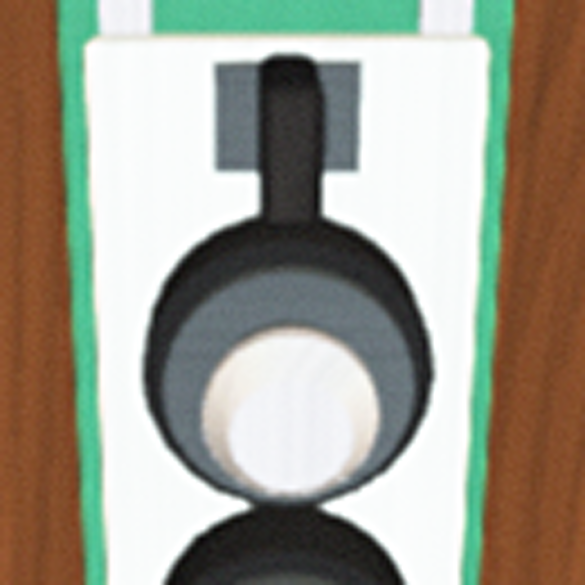

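```bash
python3 - <<'E'
from h import *
d=np.load('w1.npz'); c=(d['K'],d['D'],d['M'])
for n,uv,z in [('a3',(329.9,246.2),.112),('base+y',(329.7,162),.05),('top+y',(329.6,170.5),.1),('top-y',(329.5,198.5),.1)]:
    print(n,p2w(c,[uv],[z])[0].round(4))
a=np.radians(3.4);t=np.array([.5925,.0927])
Q=np.array([[np.cos(a),-np.sin(a)],[np.sin(a),np.cos(a)]])
print(Q@[0,.145]+t, Q@[-.085,-.115]+t)
print(delta([.583,.237,.066],down(a)))
E
```

```text
a3 [0.5913 0.1752 0.112 ]
base+y [0.5872 0.2567 0.05  ]
top+y [0.5856 0.2565 0.1   ]
top-y [0.5877 0.2259 0.1   ]
[0.58390058 0.23744478] [ 0.51446985 -0.02713862]
(array([-0.0104,  0.0277,  0.9243]), array([-0.0005,  0.0004,  0.0019]))
```

Emit:
play_rows(increments=[[[0.005, 0.04, 0.15, 0, 0, 0], [0, 0, 0.2, 0, 0, 0], [0, 0, 0.2, 0, 0, 0], [0, 0, 0.2, 0, 0, 0], [0, 0, 0.17, 0, 0, 0], [0, 0, 0, 0, 0, 0]]])

```text
clock: 2.6
tcp_pos: [0.5816, 0.239, 0.0621]
ee_rot: [[-0.062, 0.998, -0.011], [0.998, 0.062, -0.004], [-0.003, -0.012, -1.0]]
ft_force: [-1.1, 0.4, 0.1]
width: 0.0855
grip_force: 0.0
```

Emit:
play_rows(increments=[[[0, 0, 0, 0, 0, 0], [0, 0, 0, 0, 0, 0], [0, 0, 0, 0, 0, 0], [0, 0, 0, 0, 0, 0], [0, 0, 0, 0, 0, 0], [0, 0, 0, 0, 0, 0], [0, 0, 0, 0, 0, 0], [0, 0, 0, 0, 0, 0]]], gripper=-1, grip_force=50)

```text
clock: 3.4
tcp_pos: [0.5867, 0.2405, 0.0687]
ee_rot: [[-0.06, 0.998, 0.002], [0.998, 0.06, 0.001], [0.001, 0.002, -1.0]]
ft_force: [-0.5, 0.8, 6.1]
width: 0.0152
grip_force: 50.8
```

Emit:
play_rows(increments=[[[0.02, 0, 0, 0, 0, 0], [0.04, 0, 0, 0, 0, 0], [0.04, 0, 0, 0, 0, 0], [0.04, 0, 0, 0, 0, 0], [0.04, 0, 0, 0, 0, 0], [0.04, 0, 0, 0, 0, 0], [0.04, 0, 0, 0, 0, 0], [0.04, 0, 0, 0, 0, 0], [0.04, 0, 0, 0, 0, 0], [0.04, 0, 0, 0, 0, 0], [0.02, 0, 0, 0, 0, 0], [0.01, 0, 0, 0, 0, 0]]])

```text
clock: 4.6
tcp_pos: [0.5833, 0.2912, 0.0684]
ee_rot: [[-0.047, 0.999, -0.007], [0.998, 0.047, -0.044], [-0.043, -0.009, -0.999]]
ft_force: [-6.7, -39.4, 18.6]
width: 0.0153
grip_force: 55.0
```

Emit:
play_rows(increments=[[[0.015, 0, 0, 0, 0, 0], [0.01, 0, 0, 0, 0, 0], [0, 0, 0, 0, 0, 0], [0, 0, 0, 0, 0, 0]]])

```text
clock: 5.0
tcp_pos: [0.5833, 0.2914, 0.0683]
ee_rot: [[-0.044, 0.999, -0.008], [0.998, 0.044, -0.05], [-0.049, -0.01, -0.999]]
ft_force: [-7.6, -43.0, 20.8]
width: 0.0156
grip_force: 56.6
```

```bash
python3 - <<'E'
from h import *
im,c=shot('top','t2.png'); im2,_=shot('scene','s2.png')
a=cv2.resize(im[135:225,215:375],None,fx=3.5,fy=3.3,interpolation=cv2.INTER_CUBIC)
b=cv2.resize(im2[150:260,250:430],(560,302),interpolation=cv2.INTER_CUBIC)
cv2.imwrite('pics/t2c.png',np.vstack([a,b]))
print(sensors.sense()['joint_positions'],sensors.sense()['joint_torque'])
E
```

```text
[-0.67171154  0.82276206  0.28065834  1.55407453 -0.22358221  0.8276289
 -0.27561162] [-22.08410203 -42.1427393  -15.52417517 -23.50639701  -8.47708315
  -5.26072517  -0.87848905]
```

View pics/t2c.png

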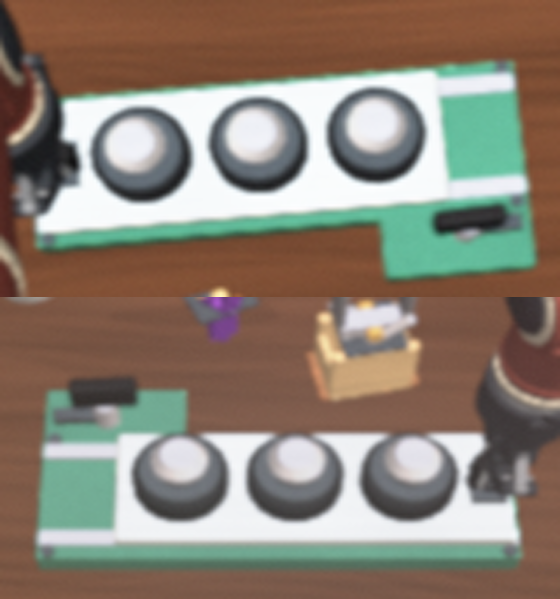

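```bash
python3 - <<'E'
from h import *
c=cam('top'); a=np.radians(3.4);t=np.array([.5925,.0927])
Q=np.array([[np.cos(a),-np.sin(a)],[np.sin(a),np.cos(a)]])
f=lambda uv,z:print(uv,(Q.T@(p2w(c,[uv],[z])[0][:2]-t)).round(4))
print('init plate -y end');f((215+718/5,145+52/5),.05);f((215+730/5,145+243/5),.05)
print('init plate +y end');f((215+137/5,145+97/5),.05);f((215+147/5,145+290/5),.05)
print('now -y end');f((215+438/3.5,135+72/3.3),.05);f((215+449/3.5,135+200/3.3),.05)
print('now +y end');f((215+42/3.5,135+232/3.3),.05)
print('bed +y');f((215+40/3.5,135+248/3.3),.03)
E
```

```text
init plate -y end
(358.6, 155.4) [ 0.0545 -0.158 ]
(361.0, 193.6) [-0.0545 -0.1532]
init plate +y end
(242.4, 164.4) [0.0573 0.168 ]
(244.4, 203.0) [-0.0525  0.1689]
now -y end
(340.1428571428571, 156.8181818181818) [ 0.055  -0.1061]
(343.2857142857143, 195.60606060606062) [-0.0558 -0.104 ]
now +y end
(227.0, 205.3030303030303) [-0.0547  0.2169]
bed +y
(226.42857142857142, 210.15151515151516) [-0.0646  0.2229]
```

Emit:
play_rows(increments=[[[-0.08, 0, 0, 0, 0, 0], [-0.07, 0, 0, 0, 0, 0], [0, 0, 0, 0, 0, 0], [0, 0, 0, 0, 0, 0]]])

```text
clock: 5.5
tcp_pos: [0.5834, 0.292, 0.0683]
ee_rot: [[-0.057, 0.998, 0.0], [0.998, 0.057, -0.007], [-0.007, -0.0, -1.0]]
ft_force: [-0.6, -8.4, 8.2]
width: 0.0154
grip_force: 52.0
```

Emit:
play_rows(increments=[[[0, 0, 0, 0, 0, 0], [0, 0, 0, 0, 0, 0], [0, 0, 0, 0, 0, 0], [0, 0, 0, 0, 0, 0], [0, 0, 0, 0, 0, 0], [0, 0, -0.2, 0, 0, 0], [0, 0, -0.25, 0, 0, 0], [0, 0, -0.25, 0, 0, 0], [0, 0, 0, 0, 0, 0], [0, 0, 0, 0, 0, 0]]], gripper=1)

```text
clock: 6.5
tcp_pos: [0.5829, 0.2975, 0.2089]
ee_rot: [[-0.059, 0.998, 0.003], [0.998, 0.059, 0.002], [0.002, 0.003, -1.0]]
ft_force: [-0.7, -0.4, -1.5]
width: 0.0857
grip_force: 0.0
```

```bash
python3 - <<'E'
from h import *
print(delta([.535,-.01,.24],down(np.radians(3.4))))
E
```

```text
(array([-1.5204, -0.3298, -0.1589]), array([ 0.0018, -0.001 , -0.    ]))
```

Emit:
play_rows(increments=[[[-0.19, -0.041, -0.02, 0, 0, 0], [-0.19, -0.041, -0.02, 0, 0, 0], [-0.19, -0.041, -0.02, 0, 0, 0], [-0.19, -0.041, -0.02, 0, 0, 0], [-0.19, -0.041, -0.02, 0, 0, 0], [-0.19, -0.041, -0.02, 0, 0, 0], [-0.19, -0.041, -0.02, 0, 0, 0], [-0.19, -0.041, -0.02, 0, 0, 0], [0, 0, 0, 0, 0, 0], [0, 0, 0, 0, 0, 0]]])

```text
clock: 7.5
tcp_pos: [0.5338, -0.0109, 0.2378]
ee_rot: [[-0.057, 0.998, -0.003], [0.998, 0.057, 0.0], [0.001, -0.003, -1.0]]
ft_force: [-1.4, 0.3, -0.6]
width: 0.0856
grip_force: 0.0
```

```bash
python3 - <<'E'
from h import *
im,c=shot('wrist','w2.png'); np.savez('w2.npz',K=c[0],D=c[1],M=c[2])
s=sensors.sense(); print(s['clock'],s['tcp_pos'],s['joint_positions'])
E
```

```text
7.55 [ 0.53406166 -0.00919985  0.23781149] [-0.24038934  0.44236815  0.32044056  1.75520666 -0.16481196  0.97354099
  0.20448686]
```

View pics/w2.png

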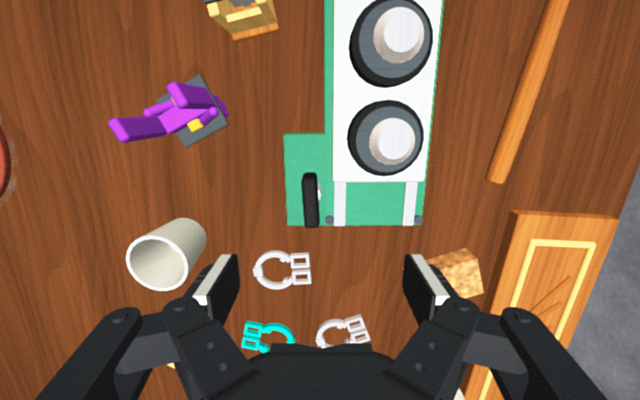

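```bash
python3 - <<'E'
from h import *
d=np.load('w2.npz'); c=(d['K'],d['D'],d['M'])
a=np.radians(3.4);t=np.array([.5925,.0927])
Q=np.array([[np.cos(a),-np.sin(a)],[np.sin(a),np.cos(a)]])
for n,uv,z in [('bar+',(310.5,179),.1),('bar-',(311.5,226),.1),('bed-y x+',(424,225),.03),('lobe -',(287,226),.03),('lobe+',(285,134),.03),('plate',(333,182.5),.05),('plate',(427,181),.05),('a1',(391,141.5),.112),('a2',(402,35),.112)]:
    w=p2w(c,[uv],[z])[0];print(n,w.round(4),(Q.T@(w[:2]-t)).round(4))
E
```

```text
bar+ [ 5.225e-01 -3.000e-04  1.000e-01] [-0.0754 -0.0887]
bar- [ 0.526  -0.0513  0.1   ] [-0.0749 -0.1398]
bed-y x+ [ 0.6743 -0.0707  0.03  ] [ 0.0719 -0.1679]
lobe - [ 0.4925 -0.0827  0.03  ] [-0.1103 -0.1692]
lobe+ [0.4875 0.0367 0.03  ] [-0.1082 -0.0497]
plate [ 0.5482 -0.0149  0.05  ] [-0.0506 -0.1048]
plate [ 0.6601 -0.0064  0.05  ] [ 0.0616 -0.103 ]
a1 [0.5957 0.0426 0.112 ] [ 0.0002 -0.0502]
a2 [0.5938 0.1312 0.112 ] [0.0035 0.0383]
```

```bash
python3 - <<'E'
from h import *
print(delta([.5205,-.027,.066],down(np.radians(3.4))))
E
```

```text
(array([-0.0858, -0.0703,  0.8592]), array([-0.002 , -0.0008,  0.0003]))
```

Emit:
play_rows(increments=[[[-0.086, -0.07, 0.1, 0, 0, 0], [0, 0, 0.16, 0, 0, 0], [0, 0, 0.2, 0, 0, 0], [0, 0, 0.2, 0, 0, 0], [0, 0, 0.15, 0, 0, 0], [0, 0, 0.05, 0, 0, 0], [0, 0, 0, 0, 0, 0]]], gripper=0.2)

```text
clock: 8.25
tcp_pos: [0.5209, -0.0266, 0.0656]
ee_rot: [[-0.061, 0.998, -0.004], [0.998, 0.061, 0.001], [0.001, -0.004, -1.0]]
ft_force: [-0.6, 0.8, -0.1]
width: 0.0511
grip_force: 0.0
```

Emit:
play_rows(increments=[[[0, 0, 0, 0, 0, 0], [0, 0, 0, 0, 0, 0], [0, 0, 0, 0, 0, 0], [0, 0, 0, 0, 0, 0], [0, 0, 0, 0, 0, 0], [0, 0, 0, 0, 0, 0]]], gripper=-1, grip_force=50)

```text
clock: 8.85
tcp_pos: [0.5231, -0.028, 0.0689]
ee_rot: [[-0.06, 0.998, 0.003], [0.998, 0.06, 0.001], [0.0, 0.003, -1.0]]
ft_force: [-0.6, 1.0, 6.9]
width: 0.0155
grip_force: 51.1
```

Emit:
play_rows(increments=[[[0, 0, 0, 0, 0, -0.09], [0, 0, 0, 0, 0, -0.09], [0, 0, 0, 0, 0, -0.09], [0, 0, 0, 0, 0, -0.09], [0, 0, 0, 0, 0, -0.09], [0, 0, 0, 0, 0, -0.09], [0, 0, 0, 0, 0, -0.09], [0, 0, 0, 0, 0, -0.09], [0, 0, 0, 0, 0, -0.09], [0, 0, 0, 0, 0, -0.09], [0, 0, 0, 0, 0, -0.07], [0, 0, 0, 0, 0, 0]]])

```text
clock: 10.05
tcp_pos: [0.525, -0.0263, 0.069]
ee_rot: [[-1.0, -0.007, 0.007], [-0.007, 1.0, 0.004], [-0.007, 0.004, -1.0]]
ft_force: [3.2, 3.3, 3.4]
width: 0.0153
grip_force: 50.4
```

Emit:
play_rows(increments=[[[0, 0, 0, 0, 0, 0.02], [0, 0, 0, 0, 0, 0], [0, 0, 0, 0, 0, 0], [0, 0, 0, 0, 0, 0], [0, 0, -0.2, 0, 0, 0], [0, 0, -0.25, 0, 0, 0], [0, 0, -0.25, 0, 0, 0], [0, 0, -0.25, 0, 0, 0], [0, 0, -0.2, 0, 0, 0], [0, 0, 0, 0, 0, 0]]], gripper=0.3)

```text
clock: 11.05
tcp_pos: [0.5251, -0.0281, 0.3035]
ee_rot: [[-1.0, 0.02, 0.013], [0.02, 1.0, -0.001], [-0.013, -0.0, -1.0]]
ft_force: [0.9, 0.0, 0.1]
width: 0.0556
grip_force: 0.0
```

Emit:
play_rows(increments=[[[0.07, 0.21, -0.03, 0, 0, 0], [0.07, 0.21, -0.03, 0, 0, 0], [0.06, 0.21, -0.03, 0, 0, 0], [0.06, 0.21, -0.02, 0, 0, 0], [0.06, 0.21, 0, 0, 0, 0], [0, 0, 0, 0, 0, 0], [0, 0, 0, 0, 0, 0]]], gripper=1)

```text
clock: 11.75
tcp_pos: [0.4611, 0.1836, 0.3184]
ee_rot: [[-1.0, 0.016, -0.002], [0.016, 1.0, -0.001], [0.002, -0.001, -1.0]]
ft_force: [-0.0, 0.1, -0.7]
width: 0.0859
grip_force: 0.0
```

```bash
python3 - <<'E'
from h import *
im,c=shot('wrist','w3.png'); np.savez('w3.npz',K=c[0],D=c[1],M=c[2])
s=sensors.sense(); print(s['clock'],s['tcp_pos'],s['joint_positions'])
E
```

```text
11.8 [0.46179871 0.18199299 0.31843485] [-0.16324216  0.31060391 -0.34948052  1.70734267  0.11618833  1.14596323
  1.0056842 ]
```

View pics/w3.png

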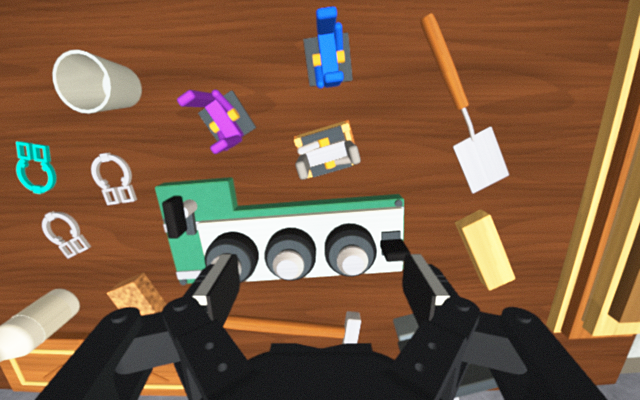

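```bash
python3 - <<'E'
import cv2,numpy as np
im=cv2.imread('pics/w3.png')
a=cv2.resize(im[110:190,285:370],None,fx=5,fy=5,interpolation=cv2.INTER_CUBIC)
b=cv2.resize(im[140:260,40:140],None,fx=3.5,fy=3.5,interpolation=cv2.INTER_CUBIC)
o=np.zeros((600,775,3),np.uint8); o[:400,:425]=a; o[:420,425:775]=b
d=cv2.resize(im[215:285,200:410],None,fx=2.5,fy=2.5,interpolation=cv2.INTER_CUBIC); o[422:422+d.shape[0],:d.shape[1]]=d
cv2.imwrite('pics/w3c.png',o)
E
```

```text
(no output)
```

View pics/w3c.png

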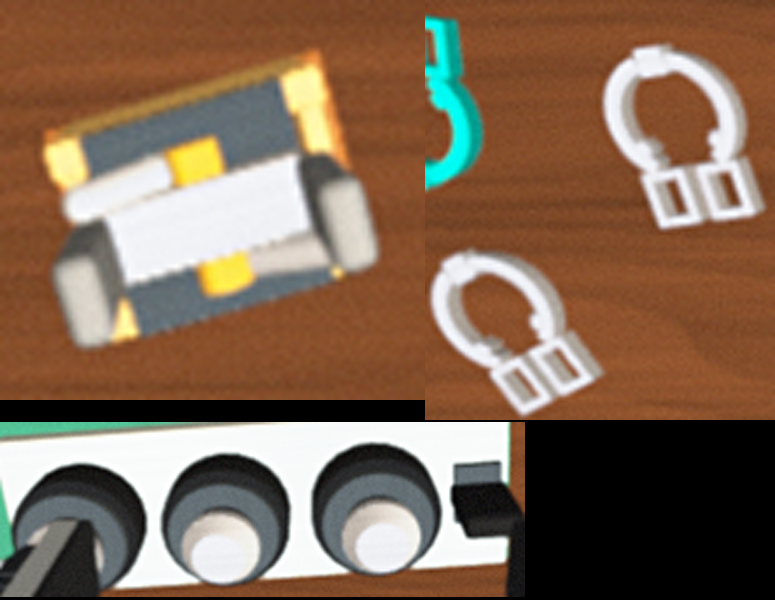

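```bash
python3 - <<'E'
from h import *
d=np.load('w3.npz'); c=(d['K'],d['D'],d['M'])
H=p2w(c,[(285+88/5,110+303/5),(285+352/5,110+223/5)],[.164]*2);print('handles',H.round(4),H.mean(0).round(4),'sep',np.linalg.norm(H[0]-H[1]),'ang',np.degrees(np.arctan2(*(H[1]-H[0])[[1,0]])))
a=lambda x,y:(200+x/2.5,215+(y-422)/2.5)
print('axles',p2w(c,[a(222,555),a(378,546)],[.112]*2).round(4))
b=lambda x,y:(40+(x-425)/3.5,140+y/3.5)
# ring A: eyes, back
for n,pts in (('A',[b(673,196),b(728,190),b(653,60)]),('B',[b(523,385),b(566,362),b(458,266)])):
    W=p2w(c,pts,[.008]*3)
    L=[(.038,-.014),(.038,.014),(-.028,0)]
    # which eye is left(+y)? try both
    for LL in (L,[L[1],L[0],L[2]]):
        print(n,[np.round(q,4) for q in fit2(LL,W)])
    print(pts)
# feeder from lobes
W=p2w(c,[(155,186),(233,180),(402,196)],[.03]*3);print(W.round(4));print([np.round(q,4) for q in fit2([(-.115,-.17),(-.115,-.05),(-.065,.225)],W)])
E
```

```text
handles [[0.4431 0.1634 0.164 ]
 [0.427  0.2189 0.164 ]] [0.435  0.1912 0.164 ] sep 0.05775925115563029 ang 106.16586281285576
axles [[0.5911 0.1358 0.112 ]
 [0.5867 0.2226 0.112 ]]
A [np.float64(0.1188), array([ 0.4739, -0.1639]), array([0.0008, 0.0002, 0.0008])]
A [np.float64(0.1278), array([ 0.4739, -0.1641]), array([0.0282, 0.028 , 0.0008])]
[(110.85714285714286, 196.0), (126.57142857142857, 194.28571428571428), (105.14285714285714, 157.14285714285714)]
B [np.float64(0.4452), array([ 0.5725, -0.2829]), array([0.0012, 0.0012, 0.0001])]
B [np.float64(0.4456), array([ 0.5725, -0.2829]), array([0.0292, 0.0292, 0.0001])]
[(68.0, 250.0), (80.28571428571428, 243.42857142857144), (49.42857142857143, 216.0)]
[[ 0.4909 -0.08    0.03  ]
 [ 0.4833  0.0453  0.03  ]
 [ 0.5132  0.3099  0.03  ]]
[np.float64(0.0678), array([0.594 , 0.0967]), array([0.0007, 0.0063, 0.007 ])]
```

```bash
python3 - <<'E'
from h import *
print(delta([.435,.1912,.115],down(np.radians(106.2))))
c=cam('top'); print(p2w(c,[(452,133),(462,114),(387,268)],[.02,.17,.08]).round(3))
E
```

```text
(array([0.1335, 0.0453, 1.0173]), array([-0.0011, -0.001 , -0.1925]))
[[ 0.724 -0.337  0.02 ]
 [ 0.724 -0.319  0.17 ]
 [ 0.342 -0.119  0.08 ]]
```

Emit:
play_rows(increments=[[[0.0668, 0.0227, 0.1, 0, 0, 0], [0.0668, 0.0227, 0.1, 0, 0, 0], [0, 0, 0, 0, 0, -0.0642], [0, 0, 0, 0, 0, -0.0642], [0, 0, 0, 0, 0, -0.0642], [0, 0, 0.1, 0, 0, 0], [0, 0, 0, 0, 0, 0], [0, 0, 0, 0, 0, 0]]], gripper=1)

```text
clock: 12.6
tcp_pos: [0.4357, 0.191, 0.259]
ee_rot: [[-0.961, -0.277, -0.001], [-0.277, 0.961, -0.001], [0.002, -0.001, -1.0]]
ft_force: [-0.2, 0.0, 0.5]
width: 0.0856
grip_force: 0.0
```

```bash
python3 - <<'E'
from h import *
print(delta([.435,.1912,.115],down(np.radians(106.2))))
im,c=shot('wrist','w4.png'); np.savez('w4.npz',K=c[0],D=c[1],M=c[2])
print(w2p(c,[(.4431,.1634,.164),(.427,.2189,.164),(.435,.1912,.1)]))
cv2.imwrite('pics/w4c.png',cv2.resize(im[90:350,200:440],None,fx=2.3,fy=2.3,interpolation=cv2.INTER_CUBIC))
E
```

```text
(array([0.0021, 0.0027, 0.7199]), array([-0.0005, -0.001 , -0.0015]))
[[289.41718552 203.84022945]
 [355.31846533 203.79216717]
 [322.14943544 185.49076956]]
```

View pics/w4c.png

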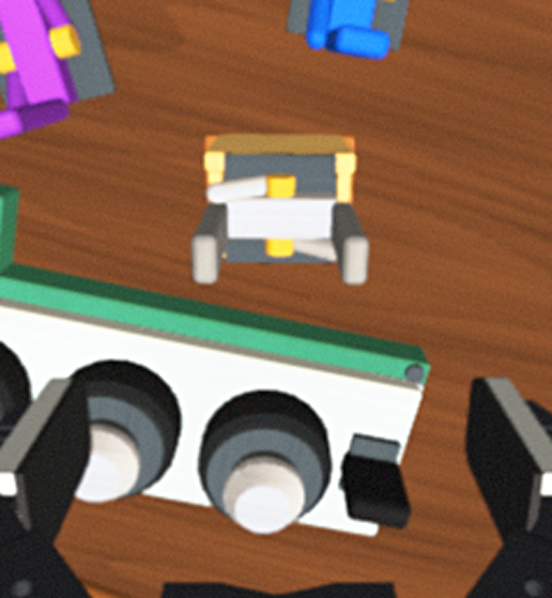

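Emit:
play_rows(increments=[[[0.002, 0.003, 0.12, 0, 0, 0], [0, 0, 0.2, 0, 0, 0], [0, 0, 0.2, 0, 0, 0], [0, 0, 0.12, 0, 0, 0], [0, 0, 0.08, 0, 0, 0], [0, 0, 0, 0, 0, 0], [0, 0, 0, 0, 0, 0]]])

```text
clock: 13.35
tcp_pos: [0.4357, 0.1933, 0.116]
ee_rot: [[-0.96, -0.279, 0.001], [-0.279, 0.96, 0.0], [-0.001, 0.0, -1.0]]
ft_force: [-0.0, -0.7, 0.5]
width: 0.0856
grip_force: 0.0
```

Emit:
play_rows(increments=[[[0, 0, 0, 0, 0, 0], [0, 0, 0, 0, 0, 0], [0, 0, 0, 0, 0, 0], [0, 0, 0, 0, 0, 0], [0, 0, 0, 0, 0, 0], [0, 0, 0, 0, 0, 0]]], gripper=0.5, grip_force=60)

```text
clock: 13.95
tcp_pos: [0.4362, 0.193, 0.1173]
ee_rot: [[-0.96, -0.278, 0.004], [-0.278, 0.96, 0.001], [-0.004, -0.0, -1.0]]
ft_force: [-0.2, -0.8, 6.4]
width: 0.0645
grip_force: 13.3
```

Emit:
play_rows(increments=[[[0, 0, -0.08, 0, 0, 0], [0, 0, -0.12, 0, 0, 0], [0, 0, -0.2, 0, 0, 0], [0, 0, -0.2, 0, 0, 0], [0, 0, -0.2, 0, 0, 0], [0, 0, -0.2, 0, 0, 0], [0, 0, 0, 0, 0, 0]]])

```text
clock: 14.65
tcp_pos: [0.4373, 0.1949, 0.3214]
ee_rot: [[-0.96, -0.279, 0.013], [-0.279, 0.96, 0.006], [-0.014, 0.002, -1.0]]
ft_force: [0.9, 0.9, -2.9]
width: 0.0643
grip_force: 13.3
```

Emit:
play_rows(increments=[[[0.0129, -0.1, 0, 0, 0, 0], [0.0129, -0.2, 0, 0, 0, 0], [0.0129, -0.2, 0, 0, 0, 0], [0.0129, -0.2, 0, 0, 0, 0], [0.0129, -0.2, 0, 0, 0, 0], [0.0129, -0.2, 0, 0, 0, 0], [0.0129, -0.2, 0, 0, 0, 0], [0.0129, -0.2, 0, 0, 0, 0], [0.0129, -0.2, 0, 0, 0, 0], [0.0129, -0.1, 0, 0, 0, 0.052], [0, 0, 0.15, 0, 0, 0.052], [0, 0, 0.15, 0, 0, 0]]])

```text
clock: 15.85
tcp_pos: [0.5102, -0.1609, 0.2542]
ee_rot: [[-0.993, -0.116, 0.0], [-0.116, 0.993, -0.0], [-0.0, -0.0, -1.0]]
ft_force: [0.2, 1.4, -4.3]
width: 0.0643
grip_force: 13.3
```

Emit:
play_rows(increments=[[[0, 0, 0, 0, 0, 0], [0, 0, 0, 0, 0, 0], [0, 0, 0, 0, 0, 0]]])

```text
clock: 16.15
tcp_pos: [0.5117, -0.1598, 0.2568]
ee_rot: [[-0.993, -0.12, 0.003], [-0.12, 0.993, -0.001], [-0.003, -0.001, -1.0]]
ft_force: [0.8, 0.0, -2.1]
width: 0.0647
grip_force: 13.3
```

```bash
cat >> h.py <<'E'
from scipy.optimize import minimize
def _rp():
    g=np.arange(-.045,.066,.001); X,Y=np.meshgrid(g,g); rr=np.hypot(X,Y)
    ring=(rr>.0245)&(rr<.0305)&~((X>0)&(abs(Y)<.012)); ya=abs(abs(Y)-.014); xa=abs(X-.038)
    fr=(xa<.0135)&(ya<.0105); ho=(xa<.0085)&(ya<.0055); pos=ring|(fr&~ho)
    neg=(rr<.018)|(xa<.007)&(ya<.004)|((rr>.034)&(rr<.042)&(X<.015))|((X>.054)&(X<.062)&(abs(Y)<.02))
    return np.c_[X[pos],Y[pos]],np.c_[X[neg],Y[neg]]
def ringfit(im,c,p0,z=.006,scan=True):
    "p0=(x,y,yaw); gray contrast between ring pixels and surroundings"
    P,N=_rp(); hsv=cv2.cvtColor(im,cv2.COLOR_BGR2HSV)
    m=(np.clip((hsv[...,2].astype(float)-90)/80,0,1)*np.clip((130-hsv[...,1].astype(float))/60,0,1)).astype(np.float32)
    def val(p,L,b):
        cs,sn=np.cos(p[2]),np.sin(p[2]); W=np.c_[p[0]+cs*L[:,0]-sn*L[:,1],p[1]+sn*L[:,0]+cs*L[:,1],np.full(len(L),z)]
        uv=w2p(c,W).astype(np.float32); return cv2.remap(b,uv[:,0].copy(),uv[:,1].copy(),cv2.INTER_LINEAR,borderValue=.5).mean()
    p=np.array(p0,float)
    for sg,st in ((3,.012),(1,.004)):
        b=cv2.GaussianBlur(m,(0,0),sg); f=lambda q:val(N,0) if 0 else val(q,N,b)-val(q,P,b)
        best=None
        for da in ((-.3,-.15,0,.15,.3) if st>.01 and scan else (0,)):
            q0=p+[0,0,da]; S=np.vstack([q0,q0+[st,0,0],q0+[0,st,0],q0+[0,0,.15 if st>.01 else .05]])
            o=minimize(f,q0,method='Nelder-Mead',options=dict(initial_simplex=S,xatol=1e-5,fatol=1e-5))
            if best is None or o.fun<best.fun: best=o
        p=best.x
    return p,best.fun
E
python3 - <<'E'
from h import *
d=np.load('w3.npz'); c=(d['K'],d['D'],d['M']); im=cv2.imread('pics/w3.png')
print(ringfit(im,c,(.474,-.164,.119)),ringfit(im,c,(.5725,-.283,.445)))
im,c=shot('wrist','w5.png'); np.savez('w5.npz',K=c[0],D=c[1],M=c[2])
s=sensors.sense(); print(s['tcp_pos'],s['ee_rot'],s['width'],s['grip_force'])
print(ringfit(im,c,(.474,-.164,.119)),ringfit(im,c,(.5725,-.283,.445)))
p,_=ringfit(im,c,(.474,-.164,.119))
o=cv2.resize(im[60:360,200:440],None,fx=2,fy=2,interpolation=cv2.INTER_CUBIC)
L=np.array([(0,0),(.038,.014),(.038,-.014),(-.029,0)]);W=[(p[0]+np.cos(p[2])*x-np.sin(p[2])*y,p[1]+np.sin(p[2])*x+np.cos(p[2])*y,.006) for x,y in L]
for q in w2p(c,W): cv2.circle(o,tuple(int(v) for v in (q-[200,60])*2),2,(0,0,255),-1)
cv2.imwrite('pics/w5c.png',o)
E
```

```text
(array([ 0.47308271, -0.1654929 ,  0.13173405]), np.float64(-0.8702232837677002)) (array([ 0.57185338, -0.28477577,  0.43504434]), np.float64(-0.800566554069519))
[ 0.511788   -0.15985049  0.25701288] [[-9.92777928e-01 -1.19918706e-01  3.38975039e-03]
 [-1.19922382e-01  9.92782861e-01 -9.02050320e-04]
 [-3.25711338e-03 -1.30204259e-03 -9.99993848e-01]] 0.06422497607524519 13.292170912027359
(array([ 0.47342847, -0.16643466,  0.12709652]), np.float64(-0.9114909768104553)) (array([ 0.57234536, -0.28499193,  0.42206661]), np.float64(-0.9166223406791687))
```

View pics/w5c.png

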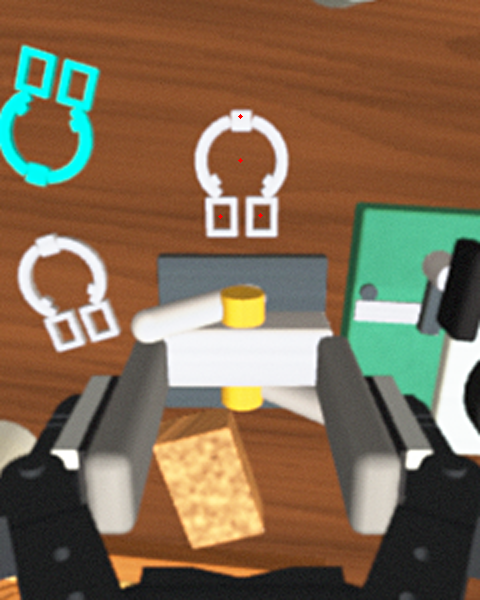

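```bash
python3 - <<'E'
from h import *
d=np.load('w5.npz'); c=(d['K'],d['D'],d['M']); im=cv2.imread('pics/w5.png')
# tool frame points
E=np.array([[-.99278,-.11992,.0034],[-.11992,.99278,-.0009],[-.00326,-.0013,-1]]);t=np.array([.511788,-.15985,.25701])
for h in (.062,.066,.070):
    z=t[2]-.1043+h
    W=p2w(c,[(200+159/2,60+255/2),(200+326/2,60+255/2)],[z,z]); print(h,((W-t)@E).round(4))
    # handles tops: crop centers (110,490),(364,490)
W=p2w(c,[(200+110/2,60+492/2),(200+364/2,60+492/2)],[t[2]-.1043+.151]*2);print('handles',((W-t)@E).round(4))
E
```

```text
0.062 [[ 0.0293 -0.0286  0.0422]
 [ 0.0294  0.0273  0.0422]]
0.066 [[ 0.0304 -0.028   0.0382]
 [ 0.0305  0.0267  0.0382]]
0.07 [[ 0.0315 -0.0274  0.0342]
 [ 0.0315  0.026   0.0342]]
handles [[ 0.004  -0.0273 -0.0467]
 [ 0.0041  0.0235 -0.0467]]
```

Emit:
play_rows(increments=[[[0, -0.005, 0.1, 0, 0, -0.004], [0, 0, 0.2, 0, 0, 0], [0, 0, 0.2, 0, 0, 0], [0, 0, 0.1, 0, 0, 0], [0, 0, 0.05, 0, 0, 0], [0, 0, 0.05, 0, 0, 0], [0, 0, 0, 0, 0, 0], [0, 0, 0, 0, 0, 0], [0, 0, 0, 0, 0, 0]]])

```text
clock: 17.1
tcp_pos: [0.5118, -0.1611, 0.1166]
ee_rot: [[-0.992, -0.126, 0.003], [-0.126, 0.992, -0.001], [-0.003, -0.001, -1.0]]
ft_force: [-0.4, 0.1, -3.1]
width: 0.0643
grip_force: 13.3
```

Emit:
play_rows(increments=[[[0, 0, 0.02, 0, 0, 0], [0, 0, 0, 0, 0, 0], [0, 0, 0, 0, 0, 0]]])

```text
clock: 17.4
tcp_pos: [0.5107, -0.1609, 0.1114]
ee_rot: [[-0.992, -0.126, -0.0], [-0.126, 0.992, -0.0], [0.0, -0.0, -1.0]]
ft_force: [-0.2, 0.2, -2.5]
width: 0.0642
grip_force: 13.3
```

Emit:
play_rows(increments=[[[0, 0, 0.015, 0, 0, 0], [0, 0, 0, 0, 0, 0], [0, 0, 0, 0, 0, 0]]])

```text
clock: 17.7
tcp_pos: [0.5107, -0.1609, 0.1082]
ee_rot: [[-0.992, -0.126, -0.0], [-0.126, 0.992, 0.0], [0.0, 0.0, -1.0]]
ft_force: [-0.3, -0.0, -2.7]
width: 0.0643
grip_force: 13.3
```

Emit:
play_rows(increments=[[[0, 0, 0.01, 0, 0, 0], [0, 0, 0, 0, 0, 0], [0, 0, 0, 0, 0, 0]]])

```text
clock: 18.0
tcp_pos: [0.5108, -0.1608, 0.1062]
ee_rot: [[-0.992, -0.126, -0.0], [-0.126, 0.992, 0.0], [0.0, 0.0, -1.0]]
ft_force: [-0.4, -0.5, -2.2]
width: 0.0642
grip_force: 13.3
```

Emit:
play_rows(increments=[[[0, 0, 0.01, 0, 0, 0], [0, 0, 0, 0, 0, 0], [0, 0, 0, 0, 0, 0]]])

```text
clock: 18.3
tcp_pos: [0.5111, -0.1609, 0.1044]
ee_rot: [[-0.992, -0.126, 0.001], [-0.126, 0.992, -0.0], [-0.001, -0.0, -1.0]]
ft_force: [-0.5, 0.2, -2.6]
width: 0.0644
grip_force: 13.3
```

Emit:
play_rows(increments=[[[0, 0, 0.01, 0, 0, 0], [0, 0, 0, 0, 0, 0], [0, 0, 0, 0, 0, 0]]])

```text
clock: 18.6
tcp_pos: [0.5123, -0.1608, 0.1041]
ee_rot: [[-0.992, -0.126, 0.003], [-0.126, 0.992, -0.001], [-0.003, -0.001, -1.0]]
ft_force: [-0.9, 0.7, 6.8]
width: 0.064
grip_force: 14.3
```

Emit:
play_rows(increments=[[[0, 0, 0.01, 0, 0, 0], [0, 0, 0, 0, 0, 0], [0, 0, 0, 0, 0, 0]]])

```text
clock: 18.9
tcp_pos: [0.5141, -0.1606, 0.1036]
ee_rot: [[-0.992, -0.126, 0.008], [-0.126, 0.992, -0.001], [-0.007, -0.002, -1.0]]
ft_force: [-0.6, 1.6, 13.2]
width: 0.0643
grip_force: 15.0
```

Emit:
play_rows(increments=[[[0, 0, -0.022, 0, 0, 0], [0, 0, 0, 0, 0, 0], [0, 0, 0, 0, 0, 0]]])

```text
clock: 19.2
tcp_pos: [0.5106, -0.1609, 0.1044]
ee_rot: [[-0.992, -0.126, -0.0], [-0.126, 0.992, 0.0], [0.0, 0.0, -1.0]]
ft_force: [0.4, -0.4, -2.9]
width: 0.0641
grip_force: 13.3
```

Emit:
play_rows(increments=[[[0, 0, -0.011, 0, 0, 0], [0, 0, 0, 0, 0, 0], [0, 0, 0, 0, 0, 0], [0, 0, 0, 0, 0, 0]]], gripper=0.3)

```text
clock: 19.6
tcp_pos: [0.5103, -0.1609, 0.1065]
ee_rot: [[-0.992, -0.126, -0.001], [-0.126, 0.992, 0.0], [0.001, 0.0, -1.0]]
ft_force: [0.3, 0.1, -3.4]
width: 0.0558
grip_force: 20.1
```

Emit:
play_rows(increments=[[[0, 0, -0.008, 0, 0, 0], [0, 0, 0, 0, 0, 0], [0, 0, 0, 0, 0, 0], [0, 0, 0, 0, 0, 0]]], gripper=0.1)

```text
clock: 20.0
tcp_pos: [0.5108, -0.1608, 0.1085]
ee_rot: [[-0.992, -0.126, -0.0], [-0.126, 0.992, -0.0], [0.0, -0.0, -1.0]]
ft_force: [0.7, -0.2, -4.3]
width: 0.0475
grip_force: 22.4
```

Emit:
play_rows(increments=[[[0, 0, -0.004, 0, 0, 0], [0, 0, 0, 0, 0, 0], [0, 0, 0, 0, 0, 0], [0, 0, 0, 0, 0, 0]]], gripper=-0.1)

```text
clock: 20.4
tcp_pos: [0.5108, -0.1608, 0.1093]
ee_rot: [[-0.992, -0.126, 0.0], [-0.126, 0.992, -0.0], [-0.0, -0.0, -1.0]]
ft_force: [0.4, 0.1, -2.3]
width: 0.0389
grip_force: 24.7
```

Emit:
play_rows(increments=[[[0, 0, -0.002, 0, 0, 0], [0, 0, 0, 0, 0, 0], [0, 0, 0, 0, 0, 0], [0, 0, 0, 0, 0, 0]]], gripper=-0.22)

```text
clock: 20.8
tcp_pos: [0.5108, -0.1609, 0.1097]
ee_rot: [[-0.992, -0.126, -0.0], [-0.126, 0.992, -0.0], [0.0, -0.0, -1.0]]
ft_force: [0.7, -0.1, -3.4]
width: 0.0336
grip_force: 26.2
```

Emit:
play_rows(increments=[[[0, 0, -0.02, 0, 0, 0], [0, 0, -0.04, 0, 0, 0], [0, 0, -0.08, 0, 0, 0], [0, 0, -0.12, 0, 0, 0], [0, 0, -0.14, 0, 0, 0], [0, 0, -0.14, 0, 0, 0], [0, 0, -0.14, 0, 0, 0], [0, 0, -0.1, 0, 0, 0], [0, 0, -0.04, 0, 0, 0], [0, 0, 0, 0, 0, 0], [0, 0, 0, 0, 0, 0]]])

```text
clock: 21.9
tcp_pos: [0.5099, -0.1607, 0.2728]
ee_rot: [[-0.992, -0.126, -0.002], [-0.126, 0.992, 0.0], [0.002, 0.001, -1.0]]
ft_force: [-0.2, -0.1, -3.9]
width: 0.0338
grip_force: 26.2
```

Emit:
play_rows(increments=[[[-0.0422, 0.0383, 0, 0, 0, 0], [-0.0845, 0.0767, 0, 0, 0, 0], [-0.0845, 0.0767, 0, 0, 0, 0], [-0.0845, 0.0767, 0, 0, 0, 0], [-0.0845, 0.0767, 0, 0, 0, 0], [-0.0845, 0.0767, 0, 0, 0, 0], [-0.0845, 0.0767, 0, 0, 0, 0], [-0.0845, 0.0767, 0, 0, 0, 0], [-0.0845, 0.0767, 0, 0, 0, 0], [-0.0845, 0.0767, 0, 0, 0, 0], [-0.0845, 0.0767, 0, 0, 0, 0], [-0.0845, 0.0767, 0, 0, 0, 0]]])

```text
clock: 23.1
tcp_pos: [0.6817, 0.0406, 0.2716]
ee_rot: [[-0.992, -0.127, -0.003], [-0.127, 0.992, 0.001], [0.003, 0.001, -1.0]]
ft_force: [0.3, -0.3, -3.0]
width: 0.0338
grip_force: 26.2
```

Emit:
play_rows(increments=[[[-0.0422, 0.0383, 0, 0, 0, 0.02], [0, 0, 0, 0, 0, 0.02], [0, 0, 0, 0, 0, 0], [0, 0, 0, 0, 0, 0], [0, 0, 0, 0, 0, 0]]])

```text
clock: 23.6
tcp_pos: [0.6885, 0.046, 0.2737]
ee_rot: [[-0.998, -0.062, -0.0], [-0.062, 0.998, -0.001], [0.0, -0.001, -1.0]]
ft_force: [-0.7, -0.0, -3.6]
width: 0.0339
grip_force: 26.2
```

```bash
python3 - <<'E'
from h import *
s=sensors.sense(); np.savez('s6.npz',t=s['tcp_pos'],E=s['ee_rot']); im,c=shot('wrist','w6.png'); np.savez('w6.npz',K=c[0],D=c[1],M=c[2])
print(s['tcp_pos'],s['width'],s['grip_force'],s['ft_force'])
cv2.imwrite('pics/w6c.png',cv2.resize(im[40:300,190:450],None,fx=2.3,fy=2.3,interpolation=cv2.INTER_CUBIC))
E
```

```text
[0.68854156 0.04600591 0.2737037 ] 0.03386445317023542 26.182872354984283 [-0.71543569 -0.01250233 -3.58151544]
```

View pics/w6c.png

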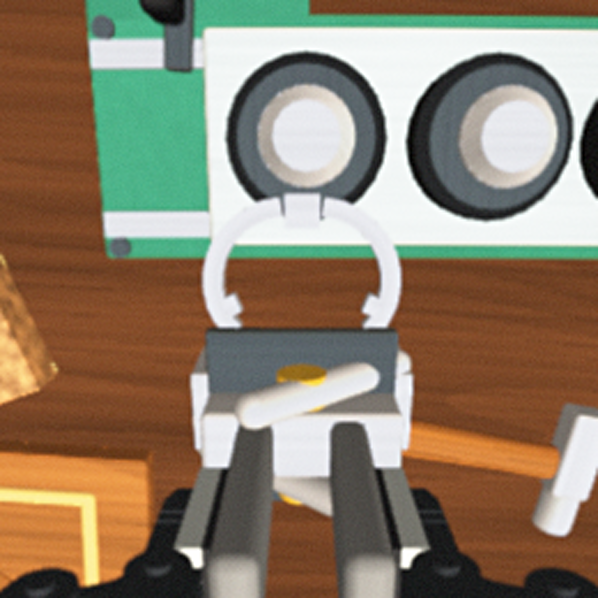

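```bash
cat >> h.py <<'E'
def axlefit(im,c,p0):
    "axle centre xy from end disc/cone: bright (r<21 @ .102 union r<14 @ .112) vs hub"
    g=np.arange(-.03,.0301,.001);X,Y=np.meshgrid(g,g);rr=np.hypot(X,Y).ravel();L=np.c_[X.ravel(),Y.ravel()]
    b=cv2.GaussianBlur(cv2.cvtColor(im,cv2.COLOR_BGR2GRAY).astype(np.float32)/255,(0,0),1)
    def v(p,sel,z):
        uv=w2p(c,np.c_[L[sel]+p,np.full(sel.sum(),z)]).astype(np.float32);return cv2.remap(b,uv[:,0].copy(),uv[:,1].copy(),cv2.INTER_LINEAR).mean()
    f=lambda p:v(p,(rr>.016)&(rr<.019),.112)+v(p,(rr>.0225)&(rr<.0245),.1)*.5-v(p,rr<.0145,.112)-.5*v(p,(rr>.019)&(rr<.0215),.1)
    o=minimize(f,p0,method='Nelder-Mead',options=dict(initial_simplex=np.array(p0)+[[0,0],[.006,0],[0,.006]],xatol=1e-5,fatol=1e-6)); return o.x,o.fun
E
python3 - <<'E'
from h import *
d=np.load('w6.npz'); c=(d['K'],d['D'],d['M']); im=cv2.imread('pics/w6.png'); q=np.load('s6.npz'); t,E=q['t'],q['E']
P=lambda x,y:(190+x/2.3,40+y/2.3)
a1=p2w(c,[P(307,134)],[.112])[0]; a2=p2w(c,[P(518,137)],[.112])[0]
f1,s1=axlefit(im,c,a1[:2]); f2,s2=axlefit(im,c,a2[:2]); print('axle1',a1,f1,s1,'axle2',a2,f2,s2, np.hypot(*(f1-f2)))
tl=lambda W:((np.atleast_2d(W)-t)@E).round(4)
print('axle1 tool',tl([*f1,.112]))
zr=t[2]-.109
for z in (zr,zr+.008): print('z',z,'lug back edge/front edge, L, R, lugs',tl(p2w(c,[P(304,195),P(304,224),P(203,272),P(401,272),P(236,310),P(370,308)],[z]*6)))
h=p2w(c,[P(207,332),P(396,332)],[t[2]-.109+.067]*2);print('flange near',tl(h))
E
```

```text
axle1 [0.59841454 0.0419246  0.112     ] [0.59639597 0.04918659] -0.27021533250808716 axle2 [0.59349595 0.13459834 0.112     ] [0.59264227 0.13515049] -0.33108580112457275 0.08604581954788262
axle1 tool [[0.0917 0.009  0.1617]]
z 0.16470369891579278 lug back edge/front edge, L, R, lugs [[ 6.66e-02  1.00e-04  1.09e-01]
 [ 5.61e-02  2.00e-04  1.09e-01]
 [ 3.79e-02 -3.86e-02  1.09e-01]
 [ 3.80e-02  3.75e-02  1.09e-01]
 [ 2.30e-02 -2.64e-02  1.09e-01]
 [ 2.39e-02  2.60e-02  1.09e-01]]
z 0.1727036989157928 lug back edge/front edge, L, R, lugs [[ 6.70e-02  1.00e-04  1.01e-01]
 [ 5.68e-02  1.00e-04  1.01e-01]
 [ 3.92e-02 -3.74e-02  1.01e-01]
 [ 3.93e-02  3.63e-02  1.01e-01]
 [ 2.48e-02 -2.55e-02  1.01e-01]
 [ 2.56e-02  2.52e-02  1.01e-01]]
flange near [[ 0.0313 -0.0282  0.042 ]
 [ 0.0314  0.0266  0.042 ]]
```

Emit:
play_rows(increments=[[[0.07, 0.002, 0, 0, 0, 0], [0.07, 0.002, 0, 0, 0, 0], [0.07, 0.002, 0, 0, 0, 0], [0.071, 0.001, 0, 0, 0, 0], [0, 0, 0.08, 0, 0, 0], [0, 0, 0.08, 0, 0, 0], [0, 0, 0.07, 0, 0, 0], [0, 0, 0, 0, 0, 0], [0, 0, 0, 0, 0, 0], [0, 0, 0, 0, 0, 0]]])

```text
clock: 24.65
tcp_pos: [0.6334, 0.045, 0.229]
ee_rot: [[-0.998, -0.063, 0.002], [-0.063, 0.998, 0.0], [-0.002, 0.0, -1.0]]
ft_force: [-0.5, -0.2, -3.4]
width: 0.0338
grip_force: 26.0
```

```bash
python3 - <<'E'
from h import *
s=sensors.sense(); t=s['tcp_pos'];E=s['ee_rot'];im,c=shot('wrist','w7.png')
tl=lambda W:((np.atleast_2d(W)-t)@E).round(4)
print(t,s['ft_force'],'axle expected tool',tl([.5984,.0419,.112]))
o=im[60:260,200:440].copy()
# project axle circle r=15 @.112 and ring centre circle r=20
for (cx,cy,z,rad,col) in ((.5984,.0419,.112,.015,(0,0,255)),):
    a=np.linspace(0,2*np.pi,40); pts=w2p(c,np.c_[cx+rad*np.cos(a),cy+rad*np.sin(a),np.full(40,z)])-[200,60]
    o=cv2.resize(o,None,fx=3,fy=3,interpolation=cv2.INTER_CUBIC); cv2.polylines(o,[np.int32(pts*3)],True,col,1)
cv2.imwrite('pics/w7c.png',o)
E
```

```text
[0.6334155  0.0450498  0.22900301] [-0.47563038 -0.18738606 -3.37667852] axle expected tool [[ 0.0354 -0.001   0.1169]]
```

View pics/w7c.png

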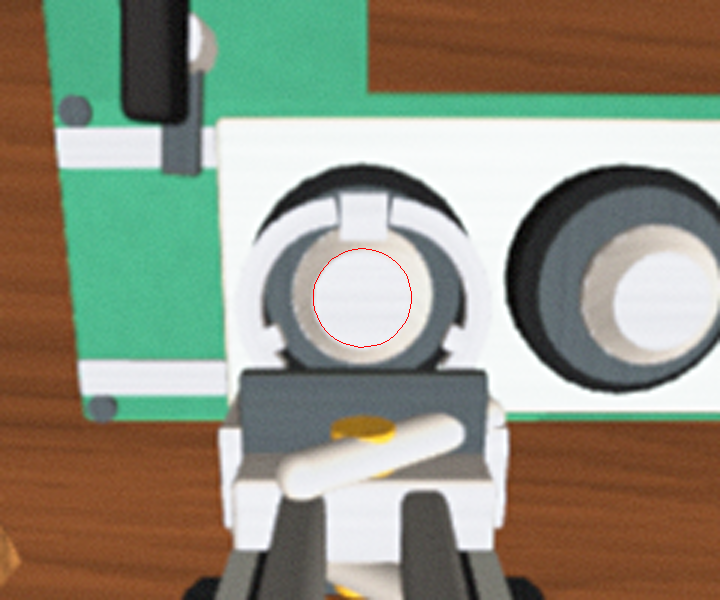

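Emit:
play_rows(increments=[[[0.003, 0, 0.02, 0, 0, 0], [0, 0, 0.03, 0, 0, 0], [0, 0, 0.03, 0, 0, 0], [0, 0, 0.03, 0, 0, 0], [0, 0, 0.02, 0, 0, 0], [0, 0, 0, 0, 0, 0], [0, 0, 0, 0, 0, 0], [0, 0, 0, 0, 0, 0]]])

```text
clock: 25.5
tcp_pos: [0.6318, 0.045, 0.2018]
ee_rot: [[-0.998, -0.063, -0.001], [-0.063, 0.998, -0.0], [0.001, -0.0, -1.0]]
ft_force: [-1.2, -0.5, -4.4]
width: 0.0337
grip_force: 26.3
```

Emit:
play_rows(increments=[[[0, 0, 0.02, 0, 0, 0], [0, 0, 0, 0, 0, 0], [0, 0, 0, 0, 0, 0]]])

```text
clock: 25.8
tcp_pos: [0.6326, 0.0451, 0.1978]
ee_rot: [[-0.998, -0.063, 0.001], [-0.063, 0.998, 0.0], [-0.001, 0.0, -1.0]]
ft_force: [-0.2, 1.0, -3.3]
width: 0.0338
grip_force: 26.0
```

Emit:
play_rows(increments=[[[0, 0, 0.01, 0, 0, 0], [0, 0, 0, 0, 0, 0], [0, 0, 0, 0, 0, 0]]])

```text
clock: 26.1
tcp_pos: [0.6322, 0.0451, 0.1957]
ee_rot: [[-0.998, -0.063, 0.0], [-0.063, 0.998, 0.0], [-0.0, 0.0, -1.0]]
ft_force: [0.6, 0.7, -3.4]
width: 0.0339
grip_force: 26.0
```

Emit:
play_rows(increments=[[[0, 0, 0.01, 0, 0, 0], [0, 0, 0, 0, 0, 0], [0, 0, 0, 0, 0, 0]]])

```text
clock: 26.4
tcp_pos: [0.6326, 0.0451, 0.195]
ee_rot: [[-0.998, -0.063, 0.002], [-0.063, 0.998, 0.0], [-0.002, -0.0, -1.0]]
ft_force: [-1.1, -0.5, 4.7]
width: 0.0339
grip_force: 26.3
```

Emit:
play_rows(increments=[[[-0.008, 0, -0.004, 0, 0, 0], [0, 0, 0, 0, 0, 0], [0, 0, 0, 0, 0, 0]]])

```text
clock: 26.7
tcp_pos: [0.634, 0.0453, 0.195]
ee_rot: [[-0.998, -0.063, 0.001], [-0.063, 0.998, 0.0], [-0.001, 0.0, -1.0]]
ft_force: [-0.9, 0.1, 4.6]
width: 0.0337
grip_force: 26.2
```

Emit:
play_rows(increments=[[[-0.0025, 0, 0.001, 0, 0, 0], [-0.0025, 0, 0.001, 0, 0, 0], [0, 0, 0, 0, 0, 0], [0, 0, 0, 0, 0, 0]]], gripper=-0.1)

```text
clock: 27.1
tcp_pos: [0.6346, 0.0453, 0.1944]
ee_rot: [[-0.998, -0.063, -0.0], [-0.063, 0.998, 0.0], [0.0, 0.0, -1.0]]
ft_force: [-1.8, 0.3, 4.5]
width: 0.0386
grip_force: 24.0
```

Emit:
play_rows(increments=[[[-0.0035, 0, 0.002, 0, 0, 0], [-0.0035, 0, 0.002, 0, 0, 0], [0, 0, 0, 0, 0, 0], [0, 0, 0, 0, 0, 0]]], gripper=0.1)

```text
clock: 27.5
tcp_pos: [0.6359, 0.0453, 0.1932]
ee_rot: [[-0.998, -0.063, -0.001], [-0.063, 0.998, -0.0], [0.001, -0.0, -1.0]]
ft_force: [-1.7, -0.8, 3.7]
width: 0.0475
grip_force: 22.0
```

Emit:
play_rows(increments=[[[-0.003, 0, 0.004, 0, 0, 0], [-0.003, 0, 0.004, 0, 0, 0], [0, 0, 0, 0, 0, 0], [0, 0, 0, 0, 0, 0]]], gripper=0.3)

```text
clock: 27.9
tcp_pos: [0.6372, 0.0453, 0.1916]
ee_rot: [[-0.998, -0.063, -0.0], [-0.063, 0.998, -0.0], [0.0, -0.0, -1.0]]
ft_force: [-1.0, -1.3, 2.1]
width: 0.0555
grip_force: 19.8
```

Emit:
play_rows(increments=[[[-0.001, 0, 0.004, 0, 0, 0], [-0.001, 0, 0.004, 0, 0, 0], [0, 0, 0, 0, 0, 0], [0, 0, 0, 0, 0, 0]]], gripper=0.5)

```text
clock: 28.3
tcp_pos: [0.6376, 0.0453, 0.1897]
ee_rot: [[-0.998, -0.063, -0.0], [-0.063, 0.998, -0.0], [0.0, -0.0, -1.0]]
ft_force: [-0.1, 0.0, -2.6]
width: 0.064
grip_force: 13.3
```

Emit:
play_rows(increments=[[[0, 0, -0.02, 0, 0, 0], [0, 0, -0.03, 0, 0, 0], [0, 0, -0.05, 0, 0, 0], [0, 0, -0.1, 0, 0, 0], [0, 0, -0.15, 0, 0, 0], [0, 0, -0.2, 0, 0, 0], [0, 0, -0.15, 0, 0, 0], [0, 0, 0, 0, 0, 0], [0, 0, 0, 0, 0, 0]]])

```text
clock: 29.2
tcp_pos: [0.6374, 0.0456, 0.3306]
ee_rot: [[-0.998, -0.063, 0.001], [-0.063, 0.998, 0.0], [-0.001, 0.0, -1.0]]
ft_force: [-0.6, -0.1, -3.4]
width: 0.0645
grip_force: 13.3
```

```bash
python3 - <<'E'
from h import *
s=sensors.sense();im,c=shot('wrist','w8.png'); np.savez('w8.npz',K=c[0],D=c[1],M=c[2])
print(s['tcp_pos'],s['ft_force'])
for z in (.006,.092): 
    print(ringfit(im,c,(.599,.042,.055),z=z,scan=False))
a=np.array([.607,-.2694,.28]); print(delta(a,down(np.pi/2+.422)))
E
```

```text
[0.63742549 0.04558054 0.33064063] [-0.62622777 -0.10547224 -3.40398002]
(array([0.60132805, 0.04135588, 0.07281828]), np.float64(-0.22623211145401))
(array([0.59866041, 0.04118806, 0.07660278]), np.float64(-0.286301851272583))
(array([ 0.2474, -1.561 ,  0.2459]), array([ 1.000e-04, -1.700e-03, -2.283e-01]))
```

Emit:
play_rows(increments=[[[0.0247, -0.1, 0, 0, 0, 0], [0.0247, -0.17, 0, 0, 0, 0], [0.0247, -0.17, 0, 0, 0, 0], [0.0247, -0.17, 0, 0, 0, 0], [0.0247, -0.17, 0, 0, 0, 0], [0.0247, -0.17, 0, 0, 0, 0], [0.0247, -0.17, 0, 0, 0, 0], [0.0247, -0.17, 0, 0, 0, 0], [0.0247, -0.17, 0, 0, 0, 0], [0.0247, -0.1, 0, 0, 0, 0]]])

```text
clock: 30.25
tcp_pos: [0.6059, -0.2732, 0.3269]
ee_rot: [[-0.998, -0.059, -0.006], [-0.059, 0.998, -0.001], [0.006, -0.0, -1.0]]
ft_force: [-0.4, -0.5, -4.3]
width: 0.0642
grip_force: 13.3
```

Emit:
play_rows(increments=[[[0, 0, 0.1, 0, 0, -0.0761], [0, 0, 0.1, 0, 0, -0.0761], [0, 0, 0.1, 0, 0, -0.0761], [0, 0, 0.05, 0, 0, 0], [0, 0, 0, 0, 0, 0], [0, 0, 0, 0, 0, 0], [0, 0, 0, 0, 0, 0]]])

```text
clock: 30.95
tcp_pos: [0.6088, -0.2691, 0.2613]
ee_rot: [[-0.913, -0.409, 0.002], [-0.409, 0.913, -0.001], [-0.002, -0.002, -1.0]]
ft_force: [0.5, -0.9, -3.3]
width: 0.0641
grip_force: 13.3
```

```bash
cat > rb.py <<'E'
from h import *
import sys
s=sensors.sense();im,c=shot('wrist',sys.argv[1]); t=s['tcp_pos'];E=s['ee_rot']
p,f=ringfit(im,c,[float(v) for v in sys.argv[2:5]]); print(p,f)
e=np.array([p[0]+.038*np.cos(p[2]),p[1]+.038*np.sin(p[2]),0]); print('tcp',t,'eyes in tool mm',((e-t)@E*1000).round(1),'dyaw deg',np.degrees(p[2]+np.pi/2-np.arctan2(E[1,1],E[0,1])))
E
python3 rb.py w9.png .5723 -.285 .422
```

```text
[ 0.57231061 -0.28540964  0.41937135] -0.9139399528503418
tcp [ 0.60879449 -0.26911402  0.26129867] eyes in tool mm [  2.4   0.4 261.3] dyaw deg -0.0922327425056334
```

Emit:
play_rows(increments=[[[0.003, 0.005, 0.1, 0, 0, 0], [0, 0, 0.2, 0, 0, 0], [0, 0, 0.2, 0, 0, 0], [0, 0, 0.15, 0, 0, 0], [0, 0, 0.05, 0, 0, 0], [0, 0, 0.03, 0, 0, 0], [0, 0, 0.02, 0, 0, 0], [0, 0, 0, 0, 0, 0], [0, 0, 0, 0, 0, 0], [0, 0, 0, 0, 0, 0]]])

```text
clock: 32.0
tcp_pos: [0.608, -0.2687, 0.1115]
ee_rot: [[-0.912, -0.409, 0.002], [-0.409, 0.912, -0.001], [-0.002, -0.002, -1.0]]
ft_force: [-0.0, -0.4, -2.5]
width: 0.0638
grip_force: 13.4
```

Emit:
play_rows(increments=[[[0, 0, 0.015, 0, 0, 0], [0, 0, 0, 0, 0, 0], [0, 0, 0, 0, 0, 0]]])

```text
clock: 32.3
tcp_pos: [0.6072, -0.2683, 0.1071]
ee_rot: [[-0.912, -0.41, 0.0], [-0.41, 0.912, 0.0], [-0.0, -0.0, -1.0]]
ft_force: [0.4, -0.0, -3.6]
width: 0.0641
grip_force: 13.3
```

Emit:
play_rows(increments=[[[0, 0, 0.01, 0, 0, 0], [0, 0, 0, 0, 0, 0], [0, 0, 0, 0, 0, 0]]])

```text
clock: 32.6
tcp_pos: [0.607, -0.2684, 0.1049]
ee_rot: [[-0.912, -0.409, -0.0], [-0.409, 0.912, 0.0], [0.0, 0.0, -1.0]]
ft_force: [0.6, 0.3, -3.1]
width: 0.0639
grip_force: 13.3
```

Emit:
play_rows(increments=[[[0, 0, -0.009, 0, 0, 0], [0, 0, 0, 0, 0, 0], [0, 0, 0, 0, 0, 0], [0, 0, 0, 0, 0, 0]]], gripper=0.3)

```text
clock: 33.0
tcp_pos: [0.6069, -0.2684, 0.1067]
ee_rot: [[-0.912, -0.409, -0.001], [-0.409, 0.912, 0.0], [0.0, 0.0, -1.0]]
ft_force: [-0.5, -0.1, -3.4]
width: 0.0557
grip_force: 20.0
```

Emit:
play_rows(increments=[[[0, 0, -0.007, 0, 0, 0], [0, 0, 0, 0, 0, 0], [0, 0, 0, 0, 0, 0], [0, 0, 0, 0, 0, 0]]], gripper=0.1)

```text
clock: 33.4
tcp_pos: [0.607, -0.2684, 0.1082]
ee_rot: [[-0.912, -0.409, -0.0], [-0.409, 0.912, 0.0], [0.0, 0.0, -1.0]]
ft_force: [0.5, -0.7, -2.8]
width: 0.0477
grip_force: 22.4
```

Emit:
play_rows(increments=[[[0, 0, -0.004, 0, 0, 0], [0, 0, 0, 0, 0, 0], [0, 0, 0, 0, 0, 0], [0, 0, 0, 0, 0, 0]]], gripper=-0.1)

```text
clock: 33.8
tcp_pos: [0.6071, -0.2684, 0.109]
ee_rot: [[-0.912, -0.409, -0.0], [-0.409, 0.912, 0.0], [0.0, 0.0, -1.0]]
ft_force: [0.6, -0.3, -3.5]
width: 0.039
grip_force: 24.6
```

Emit:
play_rows(increments=[[[0, 0, -0.002, 0, 0, 0], [0, 0, 0, 0, 0, 0], [0, 0, 0, 0, 0, 0], [0, 0, 0, 0, 0, 0]]], gripper=-0.22)

```text
clock: 34.2
tcp_pos: [0.6071, -0.2684, 0.1095]
ee_rot: [[-0.912, -0.409, -0.0], [-0.409, 0.912, 0.0], [0.0, 0.0, -1.0]]
ft_force: [0.3, 0.2, -3.7]
width: 0.034
grip_force: 26.1
```

Emit:
play_rows(increments=[[[0, 0, -0.02, 0, 0, 0], [0, 0, -0.04, 0, 0, 0], [0, 0, -0.08, 0, 0, 0], [0, 0, -0.12, 0, 0, 0], [0, 0, -0.14, 0, 0, 0], [0, 0, -0.14, 0, 0, 0], [0, 0, -0.14, 0, 0, 0], [0, 0, -0.1, 0, 0, 0], [0, 0, -0.04, 0, 0, 0.057], [0, 0, 0, 0, 0, 0.057], [0, 0, 0, 0, 0, 0.057], [0, 0, 0, 0, 0, 0.057]]])

```text
clock: 35.4
tcp_pos: [0.607, -0.2682, 0.2743]
ee_rot: [[-0.998, -0.06, 0.0], [-0.06, 0.998, 0.0], [-0.0, -0.0, -1.0]]
ft_force: [0.1, 0.3, -3.4]
width: 0.0336
grip_force: 26.1
```

Emit:
play_rows(increments=[[[-0.0423, 0.084, 0, 0, 0, 0], [-0.0423, 0.168, 0, 0, 0, 0], [-0.0423, 0.168, 0, 0, 0, 0], [-0.0423, 0.168, 0, 0, 0, 0], [-0.0423, 0.168, 0, 0, 0, 0], [-0.0423, 0.168, 0, 0, 0, 0], [-0.0423, 0.168, 0, 0, 0, 0], [-0.0423, 0.168, 0, 0, 0, 0], [-0.0423, 0.168, 0, 0, 0, 0], [-0.0423, 0.168, 0, 0, 0, 0], [-0.0423, 0.168, 0, 0, 0, 0], [-0.0423, 0.168, 0, 0, 0, 0]]])

```text
clock: 36.6
tcp_pos: [0.6834, 0.1275, 0.274]
ee_rot: [[-0.998, -0.068, -0.0], [-0.068, 0.998, 0.002], [-0.0, 0.002, -1.0]]
ft_force: [0.9, 0.4, -3.8]
width: 0.034
grip_force: 26.1
```

Emit:
play_rows(increments=[[[0, 0.085, 0, 0, 0, 0], [0, 0, 0, 0, 0, 0], [0, 0, 0, 0, 0, 0], [0, 0, 0, 0, 0, 0], [0, 0, 0, 0, 0, 0]]])

```text
clock: 37.1
tcp_pos: [0.683, 0.1382, 0.2737]
ee_rot: [[-0.998, -0.061, 0.0], [-0.061, 0.998, -0.002], [-0.0, -0.002, -1.0]]
ft_force: [0.2, -1.1, -4.0]
width: 0.0338
grip_force: 26.1
```

```bash
cat >> h.py <<'E'
def disc(im,c,p0):
    "centroid of the white end disc near world xy p0 (z .112)"
    u,v=w2p(c,[(*p0,.112)])[0]; g=cv2.cvtColor(im,cv2.COLOR_BGR2GRAY); out=[]
    for th in (215,220,225,230,235):
        n,l,st,ce=cv2.connectedComponentsWithStats((g>th).astype(np.uint8)); k=l[int(round(v)),int(round(u))]
        if k: out.append((th,st[k,4],p2w(c,[ce[k]],[.112])[0][:2].round(4)))
    return out
E
python3 - <<'E'
from h import *
d=np.load('w6.npz'); c=(d['K'],d['D'],d['M']); im=cv2.imread('pics/w6.png')
print(disc(im,c,(.5984,.0419))); print(disc(im,c,(.593,.1342)))
s=sensors.sense(); t=s['tcp_pos'];E=s['ee_rot'];im,c=shot('wrist','w10.png'); np.savez('w10.npz',K=c[0],D=c[1],M=c[2])
print(t,E,disc(im,c,(.593,.1342)))
# lug: bright ring pixels columns: row profile around back lug expected at tool(.0618,0)
uv=w2p(c,[t+E@np.array([.0618,0,.105])])[0]; print(uv, cv2.cvtColor(im,cv2.COLOR_BGR2GRAY)[int(uv[1])-12:int(uv[1])+14,int(uv[0])])
r0=im[int(uv[1])+18+0, int(uv[0])-60:int(uv[0])+60]; print(cv2.cvtColor(r0[None],cv2.COLOR_BGR2GRAY)[0])
E
```

```text
[(215, np.int32(975), array([0.5986, 0.045 ])), (220, np.int32(938), array([0.5986, 0.045 ])), (225, np.int32(881), array([0.5985, 0.0449]))]
[(215, np.int32(851), array([0.5928, 0.1351])), (220, np.int32(822), array([0.5929, 0.135 ])), (225, np.int32(787), array([0.5928, 0.135 ])), (230, np.int32(600), array([0.592 , 0.1341]))]
[0.6830324  0.13815146 0.27372895] [[-9.98155471e-01 -6.07088487e-02  3.02196301e-04]
 [-6.07092476e-02  9.98154278e-01 -1.55720527e-03]
 [-2.07102392e-04 -1.57267907e-03 -9.99998742e-01]] [(215, np.int32(995), array([0.5929, 0.1368])), (220, np.int32(954), array([0.5929, 0.1368])), (225, np.int32(911), array([0.593 , 0.1368])), (230, np.int32(800), array([0.5923, 0.1358]))]
[322.02070082 130.91818585] [203 207 194 143 101 118 196 234 236 234 234 232 234 235 236 239 238 236
 237 234 236 241 246 247 247 245]
[147 143 141 139 139 139 137 138 138 138 139 137 137 140 139 139 137 141
 183 231 240 238 237 235 233 234 235 224 182 144 137 135 140 141 141 141
 141 138 139 139 139 140 143 135 138 138 137 139 142 140 140 139 139 140
 137 135 135 140 138 139 134 140 139 141 139 142 140 141 137 142 137 139
 139 141 140 136 141 139 143 144 144 147 143 144 146 141 143 144 138 155
 198 234 235 232 235 238 238 241 237 209 158 142 142 142 142 146 146 147
 147 146 137 144 139 139 144 145 145 145 142 144]
```

Emit:
play_rows(increments=[[[0.07, 0.001, 0, 0, 0, 0], [0.07, 0.001, 0, 0, 0, 0], [0.07, 0.002, 0, 0, 0, 0], [0.071, 0.001, 0, 0, 0, 0], [0, 0, 0.08, 0, 0, 0], [0, 0, 0.08, 0, 0, 0], [0, 0, 0.07, 0, 0, 0], [0, 0, 0, 0, 0, 0], [0, 0, 0, 0, 0, 0], [0, 0, 0, 0, 0, 0]]])

```text
clock: 38.15
tcp_pos: [0.6274, 0.138, 0.2288]
ee_rot: [[-0.998, -0.063, 0.002], [-0.063, 0.998, 0.001], [-0.002, 0.001, -1.0]]
ft_force: [0.3, 0.3, -4.7]
width: 0.0341
grip_force: 26.0
```

```bash
python3 - <<'E'
from h import *
s=sensors.sense(); t=s['tcp_pos'];E=s['ee_rot'];im,c=shot('wrist','w11.png')
tl=lambda W:((np.atleast_2d(W)-t)@E).round(4)
print(t,s['ft_force'],'axle expected tool',tl([.593,.1338,.112]),disc(im,c,(.593,.1338)))
im7=cv2.imread('pics/w7.png')
g=lambda a:cv2.cvtColor(a,cv2.COLOR_BGR2GRAY)
# compare rows through axle in w7 (placing A) and now
print('A',g(im7)[158,270:372:2]);print('B',g(im)[158,270:372:2])
print('A',g(im7)[120:185,321]);print('B',g(im)[120:185,321])
# phase shift between both pictures in the axle window
w=lambda a:np.float64(g(a)[125:178,285:358]); print(cv2.phaseCorrelate(w(im7),w(im),cv2.createHanningWindow((73,53),cv2.CV_64F)))
E
```

```text
[0.62743408 0.13797586 0.22877386] [ 0.28696521  0.33378971 -4.66252509] axle expected tool [[ 0.0349 -0.0021  0.1167]] [(215, np.int32(1366), array([0.5878, 0.1362])), (220, np.int32(1321), array([0.5878, 0.1363])), (225, np.int32(1055), array([0.592 , 0.1368])), (230, np.int32(926), array([0.592, 0.136]))]
A [147 148 188 247 242 239 237 235 219 105 105 112 107 113 167 175 179 204
 236 235 236 235 235 235 233 235 236 236 236 237 236 236 236 234 237 236
 238 147  96 101 101  96  80 233 236 239 238 248 253 165  12]
B [ 16 239 250 248 241 237 236 233 215 112 100 105  97 147 168 174 177 233
 233 234 234 234 233 234 233 232 233 234 233 232 231 233 233 233 233 236
 192  97  99  97 101  66  82 234 231 236 235 245 254  26  20]
A [ 37  59  90 119 178 229 238 237 236 233 234 235 239 241 240 238 238 237
 238 235 217 208 212 225 234 237 239 240 238 237 238 238 237 238 238 239
 239 236 235 233 235 239 237 236 236 234 233 235 236 236 236 238 239 240
 238 236 224 208 209 213 207 143  89  56  63]
B [ 37  47  75 114 171 229 234 235 233 231 233 234 235 237 237 236 236 237
 235 232 215 202 210 218 229 234 235 237 236 234 235 236 234 235 236 235
 236 235 232 231 231 235 234 234 233 231 231 232 233 232 233 237 235 237
 236 235 224 210 209 210 204 164 102  53  58]
((-0.5547474697437025, 0.28816824739957525), 0.9678686680644699)
```

Emit:
play_rows(increments=[[[0.003, -0.006, 0.01, 0, 0, 0], [0, 0, 0.03, 0, 0, 0], [0, 0, 0.03, 0, 0, 0], [0, 0, 0.03, 0, 0, 0], [0, 0, 0.03, 0, 0, 0], [0, 0, 0, 0, 0, 0], [0, 0, 0, 0, 0, 0], [0, 0, 0, 0, 0, 0]]])

```text
clock: 39.0
tcp_pos: [0.626, 0.1368, 0.2016]
ee_rot: [[-0.998, -0.064, -0.0], [-0.064, 0.998, -0.0], [0.0, -0.0, -1.0]]
ft_force: [-0.5, -1.2, -2.8]
width: 0.0339
grip_force: 26.2
```

Emit:
play_rows(increments=[[[0, 0, 0.02, 0, 0, 0], [0, 0, 0.01, 0, 0, 0], [0, 0, 0, 0, 0, 0], [0, 0, 0, 0, 0, 0]]])

```text
clock: 39.4
tcp_pos: [0.6264, 0.1369, 0.1956]
ee_rot: [[-0.998, -0.064, 0.001], [-0.064, 0.998, 0.0], [-0.001, 0.0, -1.0]]
ft_force: [-0.3, 0.6, -3.0]
width: 0.0342
grip_force: 26.0
```

Emit:
play_rows(increments=[[[0, 0, 0.01, 0, 0, 0], [0, 0, 0, 0, 0, 0], [0, 0, 0, 0, 0, 0]]])

```text
clock: 39.7
tcp_pos: [0.6267, 0.1369, 0.1949]
ee_rot: [[-0.998, -0.064, 0.002], [-0.064, 0.998, 0.0], [-0.002, 0.0, -1.0]]
ft_force: [-1.8, -1.1, 4.9]
width: 0.0339
grip_force: 26.1
```

Same contact height as the first ring; release it the same way and lift.

Emit:
play_rows(increments=[[[-0.008, 0, -0.004, 0, 0, 0], [0, 0, 0, 0, 0, 0], [0, 0, 0, 0, 0, 0]]])

```text
clock: 40.0
tcp_pos: [0.628, 0.1371, 0.1949]
ee_rot: [[-0.998, -0.064, 0.001], [-0.064, 0.998, 0.0], [-0.001, 0.0, -1.0]]
ft_force: [-1.5, -0.0, 5.9]
width: 0.0338
grip_force: 26.1
```

Emit:
play_rows(increments=[[[-0.0025, 0, 0.001, 0, 0, 0], [-0.0025, 0, 0.001, 0, 0, 0], [0, 0, 0, 0, 0, 0], [0, 0, 0, 0, 0, 0]]], gripper=-0.1)

```text
clock: 40.4
tcp_pos: [0.6287, 0.1373, 0.1943]
ee_rot: [[-0.998, -0.064, 0.0], [-0.064, 0.998, 0.0], [-0.0, 0.0, -1.0]]
ft_force: [-1.6, 0.2, 5.6]
width: 0.0384
grip_force: 23.9
```

Emit:
play_rows(increments=[[[-0.0035, 0, 0.002, 0, 0, 0], [-0.0035, 0, 0.002, 0, 0, 0], [0, 0, 0, 0, 0, 0], [0, 0, 0, 0, 0, 0]]], gripper=0.1)

```text
clock: 40.8
tcp_pos: [0.6298, 0.1373, 0.1931]
ee_rot: [[-0.998, -0.064, -0.001], [-0.064, 0.998, 0.0], [0.001, 0.0, -1.0]]
ft_force: [-0.8, -0.2, 4.3]
width: 0.047
grip_force: 22.0
```

Emit:
play_rows(increments=[[[-0.003, 0, 0.004, 0, 0, 0], [-0.003, 0, 0.004, 0, 0, 0], [0, 0, 0, 0, 0, 0], [0, 0, 0, 0, 0, 0]]], gripper=0.3)

```text
clock: 41.2
tcp_pos: [0.6312, 0.1369, 0.1915]
ee_rot: [[-0.998, -0.064, -0.0], [-0.064, 0.998, -0.0], [0.0, -0.0, -1.0]]
ft_force: [-1.7, 0.2, 3.7]
width: 0.0555
grip_force: 19.8
```

Emit:
play_rows(increments=[[[-0.001, 0, 0.004, 0, 0, 0], [-0.001, 0, 0.004, 0, 0, 0], [0, 0, 0, 0, 0, 0], [0, 0, 0, 0, 0, 0]]], gripper=0.5)

```text
clock: 41.6
tcp_pos: [0.6317, 0.1367, 0.1896]
ee_rot: [[-0.998, -0.063, -0.0], [-0.063, 0.998, -0.001], [0.0, -0.001, -1.0]]
ft_force: [-0.5, -0.6, 0.1]
width: 0.0644
grip_force: 13.3
```

Emit:
play_rows(increments=[[[0, 0, -0.02, 0, 0, 0], [0, 0, -0.03, 0, 0, 0], [0, 0, -0.05, 0, 0, 0], [0, 0, -0.1, 0, 0, 0], [0, 0, -0.15, 0, 0, 0], [0, 0, -0.2, 0, 0, 0], [0, 0, -0.15, 0, 0, 0], [0, 0, 0, 0, 0, 0], [0, 0, 0, 0, 0, 0]]])

```text
clock: 42.5
tcp_pos: [0.6313, 0.1373, 0.3302]
ee_rot: [[-0.998, -0.064, 0.0], [-0.064, 0.998, 0.0], [-0.0, 0.0, -1.0]]
ft_force: [0.4, -0.9, -4.4]
width: 0.0637
grip_force: 13.3
```

```bash
python3 - <<'E'
from h import *
s=sensors.sense();im,c=shot('wrist','w12.png'); np.savez('w12.npz',K=c[0],D=c[1],M=c[2])
print(s['tcp_pos'],s['ft_force'],s['width'])
print(ringfit(im,c,(.594,.134,.055),z=.092,scan=False)); print(ringfit(im,c,(.599,.042,.055),z=.092,scan=False))
cv2.imwrite('pics/w12c.png',cv2.resize(im[60:360,190:450],(780,600)[:2] if 0 else None,fx=2.0,fy=2.0,interpolation=cv2.INTER_CUBIC))
print(delta([.436,.1925,.32],down(np.radians(106.2))))
E
```

```text
[0.63132438 0.13732718 0.3302248 ] [ 0.37421811 -0.89735761 -4.43785344] 0.06369509185875083
(array([0.59309444, 0.13306043, 0.06716788]), np.float64(-0.2885624170303345))
(array([0.59842902, 0.04130424, 0.06687959]), np.float64(-0.35325801372528076))
(array([0.9536, 0.3392, 0.0456]), array([-0.0002, -0.0019, -0.1393]))
```

Emit:
play_rows(increments=[[[0.1192, 0.0424, 0, 0, 0, 0], [0.1192, 0.0424, 0, 0, 0, 0], [0.1192, 0.0424, 0, 0, 0, 0], [0.1192, 0.0424, 0, 0, 0, 0], [0.1192, 0.0424, 0, 0, 0, 0], [0.1192, 0.0424, 0, 0, 0, 0], [0.1192, 0.0424, 0, 0, 0, 0], [0.1192, 0.0424, 0, 0, 0, 0], [0, 0, 0, 0, 0, -0.07], [0, 0, 0, 0, 0, -0.07], [0, 0, 0, 0, 0, 0], [0, 0, 0, 0, 0, 0]]])

```text
clock: 43.75
tcp_pos: [0.4364, 0.1922, 0.3286]
ee_rot: [[-0.961, -0.277, -0.003], [-0.277, 0.961, -0.001], [0.003, -0.0, -1.0]]
ft_force: [-0.3, 0.5, -3.3]
width: 0.0647
grip_force: 13.3
```

```bash
python3 - <<'E'
from h import *
d=np.load('w12.npz'); c=(d['K'],d['D'],d['M'])
print(delta([.436,.1928,.1173],down(np.radians(106.2))))
t=sensors.sense();im,c=shot('wrist','w13.png'); np.savez('w13.npz',K=c[0],D=c[1],M=c[2])
g=cv2.cvtColor(im,cv2.COLOR_BGR2HSV)
# tan stand pixels bounding region visible beyond the flange
m=((g[...,0]>10)&(g[...,0]<28)&(g[...,1]>70)&(g[...,2]>190)).astype(np.uint8)
n,l,st,ce=cv2.connectedComponentsWithStats(m); print([ (tuple(st[i]),ce[i].round(0)) for i in range(1,n) if st[i,4]>40 and 60<ce[i][1]<260 and 230<ce[i][0]<420])
E
```

```text
(array([-0.0023,  0.0039,  1.0566]), array([-0.0002, -0.002 , -0.001 ]))
[((np.int32(333), np.int32(78), np.int32(8), np.int32(11), np.int32(69)), array([336.,  83.])), ((np.int32(356), np.int32(82), np.int32(8), np.int32(12), np.int32(72)), array([359.,  87.])), ((np.int32(239), np.int32(102), np.int32(10), np.int32(12), np.int32(78)), array([244., 108.])), ((np.int32(293), np.int32(143), np.int32(56), np.int32(35), np.int32(1240)), array([319., 160.])), ((np.int32(294), np.int32(180), np.int32(54), np.int32(6), np.int32(165)), array([320., 182.])), ((np.int32(310), np.int32(207), np.int32(23), np.int32(17), np.int32(283)), array([321., 215.])), ((np.int32(311), np.int32(253), np.int32(21), np.int32(12), np.int32(201)), array([321., 258.]))]
```

Emit:
play_rows(increments=[[[0, 0.002, 0.12, 0, 0, 0], [0, 0, 0.2, 0, 0, 0], [0, 0, 0.15, 0, 0, 0], [0, 0, 0.1, 0, 0, 0], [0, 0, 0.1, 0, 0, 0], [0, 0, 0.1, 0, 0, 0], [0, 0, 0.1, 0, 0, 0], [0, 0, 0.08, 0, 0, 0], [0, 0, 0.05, 0, 0, 0], [0, 0, 0.03, 0, 0, 0], [0, 0, 0, 0, 0, 0], [0, 0, 0, 0, 0, 0]]])

```text
clock: 45.0
tcp_pos: [0.4374, 0.1934, 0.1244]
ee_rot: [[-0.96, -0.279, 0.001], [-0.279, 0.96, 0.001], [-0.001, 0.0, -1.0]]
ft_force: [-0.3, 0.6, -2.8]
width: 0.0642
grip_force: 13.3
```

Emit:
play_rows(increments=[[[0, 0, 0.015, 0, 0, 0], [0, 0, 0, 0, 0, 0], [0, 0, 0, 0, 0, 0], [0, 0, 0, 0, 0, 0]]])

```text
clock: 45.4
tcp_pos: [0.437, 0.1931, 0.1211]
ee_rot: [[-0.96, -0.28, 0.0], [-0.28, 0.96, 0.0], [-0.0, 0.0, -1.0]]
ft_force: [0.6, 0.1, -2.4]
width: 0.0639
grip_force: 13.3
```

Emit:
play_rows(increments=[[[0, 0, 0.01, 0, 0, 0], [0, 0, 0.008, 0, 0, 0], [0, 0, 0, 0, 0, 0], [0, 0, 0, 0, 0, 0]]])

```text
clock: 45.8
tcp_pos: [0.4369, 0.1931, 0.1174]
ee_rot: [[-0.96, -0.28, 0.0], [-0.28, 0.96, -0.0], [-0.0, -0.0, -1.0]]
ft_force: [-0.8, -0.9, 0.0]
width: 0.0642
grip_force: 13.3
```

Emit:
play_rows(increments=[[[0, 0, 0.006, 0, 0, 0], [0, 0, 0, 0, 0, 0], [0, 0, 0, 0, 0, 0]]])

```text
clock: 46.1
tcp_pos: [0.4368, 0.1931, 0.1173]
ee_rot: [[-0.96, -0.28, 0.0], [-0.28, 0.96, -0.0], [-0.0, -0.0, -1.0]]
ft_force: [-3.2, -1.9, 7.6]
width: 0.0638
grip_force: 13.3
```

Emit:
play_rows(increments=[[[0, 0, 0, 0, 0, 0], [0, 0, 0, 0, 0, 0], [0, 0, 0, 0, 0, 0], [0, 0, 0, 0, 0, 0], [0, 0, 0, 0, 0, 0]]], gripper=1)

```text
clock: 46.6
tcp_pos: [0.437, 0.1931, 0.116]
ee_rot: [[-0.96, -0.28, -0.0], [-0.28, 0.96, 0.0], [0.0, 0.0, -1.0]]
ft_force: [0.9, 0.1, -0.1]
width: 0.0853
grip_force: 0.0
```

Emit:
play_rows(increments=[[[0, 0, -0.05, 0, 0, 0], [0, 0, -0.1, 0, 0, 0], [0, 0, -0.15, 0, 0, 0], [0, 0, -0.2, 0, 0, 0], [0, 0, -0.2, 0, 0, 0], [0, 0, -0.2, 0, 0, 0], [0, 0, 0, 0, 0, 0], [0, 0, 0, 0, 0, 0]]])

```text
clock: 47.4
tcp_pos: [0.4371, 0.1932, 0.2974]
ee_rot: [[-0.96, -0.28, 0.003], [-0.28, 0.96, 0.001], [-0.003, 0.0, -1.0]]
ft_force: [0.4, 0.0, -0.4]
width: 0.0854
grip_force: 0.0
```

```bash
python3 - <<'E'
from h import *
s=sensors.sense();im,c=shot('wrist','w14.png'); np.savez('w14.npz',K=c[0],D=c[1],M=c[2])
print(s['tcp_pos'],s['width'])
w=cv2.imread('pics/w12.png')
a=cv2.resize(im[80:260,200:440],(640,480)[:2] if 0 else (400,300),interpolation=cv2.INTER_CUBIC)
b=cv2.resize(w[60:240,200:440],(400,300),interpolation=cv2.INTER_CUBIC)
b2=cv2.resize(w[100:220,180:380],(480,288),interpolation=cv2.INTER_CUBIC)
o=np.zeros((590,800,3),np.uint8);o[:300,:400]=a;o[:300,400:]=b;o[302:590,:480]=b2
cv2.imwrite('pics/final.png',o)
print(delta([.5235,-.0275,.30],down(np.pi/2)))
E
```

```text
[0.43706886 0.19324696 0.29744841] 0.0854304082558251
(array([-0.1099, -1.1793, -0.0191]), array([-0.0002, -0.0002,  0.1806]))
```

View pics/final.png

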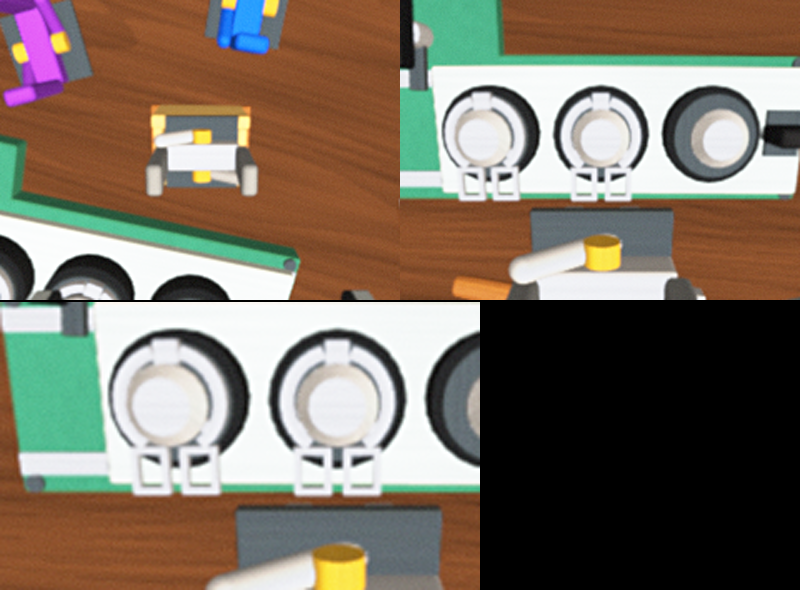

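Emit:
play_rows(increments=[[[-0.0184, -0.1966, 0, 0, 0, 0], [-0.0184, -0.1966, 0, 0, 0, 0], [-0.0184, -0.1966, 0, 0, 0, 0], [-0.0184, -0.1966, 0, 0, 0, 0], [-0.0184, -0.1966, 0, 0, 0, 0], [-0.0184, -0.1966, 0, 0, 0, 0], [0, 0, 0, 0, 0, 0.0903], [0, 0, 0, 0, 0, 0.0903], [0, 0, 0, 0, 0, 0], [0, 0, 0, 0, 0, 0]]], gripper=0.3)

```text
clock: 48.45
tcp_pos: [0.5234, -0.0269, 0.295]
ee_rot: [[-1.0, -0.004, -0.003], [-0.004, 1.0, 0.0], [0.003, 0.0, -1.0]]
ft_force: [-0.7, 0.4, 0.3]
width: 0.0556
grip_force: 0.0
```

```bash
python3 - <<'E'
from h import *
print(delta([.5245,-.027,.066],down(np.pi/2)),sensors.sense()['joint_positions'])
E
```

```text
(array([-8.300e-03, -6.000e-04,  1.145e+00]), array([ 0.    , -0.0017,  0.0023])) [ 0.1209636   0.36321164 -0.1582419   1.68219591  0.06263654  1.10379881
  1.5188876 ]
```

Emit:
play_rows(increments=[[[-0.008, 0, 0.145, 0, 0, 0], [0, 0, 0.2, 0, 0, 0], [0, 0, 0.2, 0, 0, 0], [0, 0, 0.2, 0, 0, 0], [0, 0, 0.2, 0, 0, 0], [0, 0, 0.15, 0, 0, 0], [0, 0, 0.05, 0, 0, 0], [0, 0, 0, 0, 0, 0], [0, 0, 0, 0, 0, 0]]])

```text
clock: 49.35
tcp_pos: [0.5267, -0.027, 0.0682]
ee_rot: [[-1.0, -0.001, 0.002], [-0.001, 1.0, 0.0], [-0.002, 0.0, -1.0]]
ft_force: [-0.6, 0.8, 0.3]
width: 0.0557
grip_force: 0.0
```

Emit:
play_rows(increments=[[[0, 0, 0, 0, 0, 0], [0, 0, 0, 0, 0, 0], [0, 0, 0, 0, 0, 0], [0, 0, 0, 0, 0, 0], [0, 0, 0, 0, 0, 0], [0, 0, 0, 0, 0, 0]]], gripper=-1, grip_force=50)

```text
clock: 49.95
tcp_pos: [0.5265, -0.0264, 0.0685]
ee_rot: [[-1.0, 0.001, 0.002], [0.001, 1.0, 0.001], [-0.002, 0.001, -1.0]]
ft_force: [-1.1, 2.5, 6.3]
width: 0.0154
grip_force: 49.6
```

Emit:
play_rows(increments=[[[0, 0, 0, 0, 0, 0.09], [0, 0, 0, 0, 0, 0.09], [0, 0, 0, 0, 0, 0.09], [0, 0, 0, 0, 0, 0.09], [0, 0, 0, 0, 0, 0.09], [0, 0, 0, 0, 0, 0.09], [0, 0, 0, 0, 0, 0.09], [0, 0, 0, 0, 0, 0.09], [0, 0, 0, 0, 0, 0.09], [0, 0, 0, 0, 0, 0.09], [0, 0, 0, 0, 0, 0.07], [0, 0, 0, 0, 0, 0]]])

```text
clock: 51.15
tcp_pos: [0.5232, -0.0299, 0.0684]
ee_rot: [[-0.048, 0.999, -0.004], [0.999, 0.048, -0.003], [-0.003, -0.004, -1.0]]
ft_force: [-6.3, -4.6, 12.0]
width: 0.0153
grip_force: 51.1
```

Emit:
play_rows(increments=[[[0, 0, 0, 0, 0, 0], [0, 0, 0, 0, 0, 0]]])

```text
clock: 51.35
tcp_pos: [0.5232, -0.0299, 0.0684]
ee_rot: [[-0.049, 0.999, -0.004], [0.999, 0.049, -0.003], [-0.003, -0.004, -1.0]]
ft_force: [-6.2, -4.5, 12.1]
width: 0.0148
grip_force: 51.0
```

Emit:
play_rows(increments=[[[0, 0, 0, 0, 0, 0], [0, 0, 0, 0, 0, 0], [0, 0, 0, 0, 0, 0], [0, 0, 0, 0, 0, 0], [0, 0, -0.2, 0, 0, 0], [0, 0, -0.25, 0, 0, 0], [0, 0, -0.25, 0, 0, 0], [0, 0, -0.2, 0, 0, 0], [0, 0, 0, 0, 0, 0], [0, 0, 0, 0, 0, 0]]], gripper=0.3)

```text
clock: 52.35
tcp_pos: [0.5259, -0.0269, 0.2477]
ee_rot: [[-0.048, 0.999, 0.002], [0.999, 0.048, 0.001], [0.0, 0.002, -1.0]]
ft_force: [0.2, 0.1, -1.5]
width: 0.0552
grip_force: 0.0
```

```bash
python3 - <<'E'
from h import *
print(sensors.sense()['tcp_pos'],delta([.5835,.292,.066],down(np.radians(3.5))))
E
```

```text
[ 0.52593809 -0.02688077  0.24766247] (array([1.5785, 0.3618, 0.9096]), array([ 0.0011, -0.0003, -0.0086]))
```

Emit:
play_rows(increments=[[[0.1, 0.0402, 0, 0, 0, 0], [0.1848, 0.0402, 0, 0, 0, 0], [0.1848, 0.0402, 0, 0, 0, 0], [0.1848, 0.0402, 0, 0, 0, 0], [0.1848, 0.0402, 0, 0, 0, 0], [0.1848, 0.0402, 0, 0, 0, 0], [0.1848, 0.0402, 0, 0, 0, 0], [0.1848, 0.0402, 0, 0, 0, 0], [0.1848, 0.0402, 0, 0, 0, 0], [0, 0, 0, 0, 0, -0.0086], [0, 0, 0, 0, 0, 0], [0, 0, 0, 0, 0, 0]]])

```text
clock: 53.55
tcp_pos: [0.5829, 0.2894, 0.2456]
ee_rot: [[-0.058, 0.998, -0.002], [0.998, 0.058, -0.003], [-0.003, -0.003, -1.0]]
ft_force: [0.1, 0.1, 0.3]
width: 0.0554
grip_force: 0.0
```

```bash
python3 - <<'E'
from h import *
s=sensors.sense();im,c=shot('wrist','w15.png')
print(s['tcp_pos'],delta([.5835,.292,.066],down(np.radians(3.5))))
# black grip top: dark pixels columns/rows near the projection of the grip top
u,v=w2p(c,[(.5845,.292,.1)])[0]; print(u,v); g=cv2.cvtColor(im,cv2.COLOR_BGR2GRAY)
print(g[int(v),int(u)-30:int(u)+30]); print(g[int(v)-40:int(v)+40,int(u)])
E
```

```text
[0.58286242 0.28937238 0.2455703 ] (array([0.0159, 0.0041, 0.9009]), array([-0.0011,  0.0013, -0.0024]))
322.6867430345896 184.9860377601458
[251 251 251 250 250 250 250 250 250 251 250 252 255 229 142 111 105 112
 112 113 112 108  75  39  39  46  48  54  55  52  54  51  50  50  45  34
  32  68 103 113 115 113 112 113 107 116 190 253 252 250 250 250 251 251
 251 250 250 250 250 251]
[ 90  89  87  92 102 113 119 148 158 159 159 155 160 184 227 250 255 217
  93  23  22  23  24  26  25  31  38  43  45  52  51  53  52  55  52  55
  50  50  54  54  54  52  50  56  54  54  51  51  52  50  56  50  49  54
  52  41  32  28  32  33  46  44  43  41  46  48  74  93 103 110 111 112
 110 108 112 113 113 108  95 111]
```

Emit:
play_rows(increments=[[[0.012, 0.004, 0.15, 0, 0, 0], [0, 0, 0.2, 0, 0, 0], [0, 0, 0.2, 0, 0, 0], [0, 0, 0.2, 0, 0, 0], [0, 0, 0.1, 0, 0, 0], [0, 0, 0.05, 0, 0, 0], [0, 0, 0, 0, 0, 0], [0, 0, 0, 0, 0, 0]]])

```text
clock: 54.4
tcp_pos: [0.585, 0.2936, 0.0685]
ee_rot: [[-0.06, 0.998, 0.002], [0.998, 0.06, 0.001], [0.001, 0.003, -1.0]]
ft_force: [0.1, -0.5, 0.9]
width: 0.0554
grip_force: 0.0
```

Emit:
play_rows(increments=[[[0, 0, 0, 0, 0, 0], [0, 0, 0, 0, 0, 0], [0, 0, 0, 0, 0, 0], [0, 0, 0, 0, 0, 0], [0, 0, 0, 0, 0, 0], [0, 0, 0, 0, 0, 0]]], gripper=-1, grip_force=50)

```text
clock: 55.0
tcp_pos: [0.5833, 0.2942, 0.0684]
ee_rot: [[-0.061, 0.998, -0.001], [0.998, 0.061, 0.001], [0.001, -0.001, -1.0]]
ft_force: [-3.3, -0.7, 5.0]
width: 0.0153
grip_force: 50.8
```

Emit:
play_rows(increments=[[[-0.02, 0, 0, 0, 0, 0], [-0.035, 0, 0, 0, 0, 0], [-0.04, 0, 0, 0, 0, 0], [-0.04, 0, 0, 0, 0, 0], [-0.04, 0, 0, 0, 0, 0], [-0.04, 0, 0, 0, 0, 0], [-0.04, 0, 0, 0, 0, 0], [-0.04, 0, 0, 0, 0, 0], [-0.04, 0, 0, 0, 0, 0], [-0.03, 0, 0, 0, 0, 0], [-0.02, 0, 0, 0, 0, 0], [0, 0, 0, 0, 0, 0]]])

```text
clock: 56.2
tcp_pos: [0.588, 0.2185, 0.0683]
ee_rot: [[-0.061, 0.998, -0.0], [0.998, 0.061, 0.003], [0.003, -0.0, -1.0]]
ft_force: [-2.6, 1.3, 5.5]
width: 0.0151
grip_force: 50.9
```

Emit:
play_rows(increments=[[[-0.02, 0, 0, 0, 0, 0], [-0.02, 0, 0, 0, 0, 0], [-0.015, 0, 0, 0, 0, 0], [0, 0, 0, 0, 0, 0], [0, 0, 0, 0, 0, 0]]])

```text
clock: 56.7
tcp_pos: [0.5883, 0.2144, 0.0684]
ee_rot: [[-0.065, 0.998, 0.0], [0.998, 0.065, 0.011], [0.011, 0.001, -1.0]]
ft_force: [-2.7, 10.8, 5.6]
width: 0.015
grip_force: 50.7
```

Emit:
play_rows(increments=[[[0.015, 0, 0, 0, 0, 0], [0, 0, 0, 0, 0, 0], [0, 0, 0, 0, 0, 0]]])

```text
clock: 57.0
tcp_pos: [0.5883, 0.2144, 0.0684]
ee_rot: [[-0.063, 0.998, -0.0], [0.998, 0.063, 0.007], [0.007, 0.0, -1.0]]
ft_force: [-2.4, 5.6, 5.4]
width: 0.0152
grip_force: 50.8
```

Emit:
play_rows(increments=[[[0, 0, 0, 0, 0, 0], [0, 0, 0, 0, 0, 0], [0, 0, 0, 0, 0, 0], [0, 0, 0, 0, 0, 0], [0, 0, 0, 0, 0, 0], [0, 0, -0.15, 0, 0, 0], [0, 0, -0.25, 0, 0, 0], [0, 0, -0.25, 0, 0, 0], [0, 0, -0.25, 0, 0, 0], [0, 0, -0.1, 0, 0, 0], [0, 0, 0, 0, 0, 0], [0, 0, 0, 0, 0, 0]]], gripper=0.3)

```text
clock: 58.2
tcp_pos: [0.5886, 0.2089, 0.2668]
ee_rot: [[-0.06, 0.998, -0.001], [0.998, 0.06, -0.0], [0.0, -0.001, -1.0]]
ft_force: [-0.2, -0.2, -1.0]
width: 0.0553
grip_force: 0.0
```

Emit:
play_rows(increments=[[[-0.2, 0, 0, 0, 0, 0], [-0.2, 0, 0, 0, 0, 0], [-0.2, 0, 0, 0, 0, 0], [0, 0, 0, 0, 0, 0], [0, 0, 0, 0, 0, 0], [0, 0, 0, 0, 0, 0]]])

```text
clock: 58.8
tcp_pos: [0.5954, 0.0911, 0.2655]
ee_rot: [[-0.063, 0.998, -0.003], [0.998, 0.063, 0.001], [0.001, -0.003, -1.0]]
ft_force: [0.6, -0.1, -0.3]
width: 0.0558
grip_force: 0.0
```

```bash
python3 - <<'E'
from h import *
s=sensors.sense();im,c=shot('wrist','w16.png'); print(s['clock'],s['tcp_pos'],s['ft_force'])
# carriage moved -80 mm along feeder y from the stop
a=np.radians(3.55); d=np.array([np.sin(a),-np.cos(a)])*.08
for p in ((.5931,.1331),(.5984,.0413)): 
    q=np.array(p)+d; print(q,ringfit(im,c,(*q,.067),z=.092,scan=False))
E
```

```text
58.8 [0.59543109 0.09110084 0.265485  ] [ 0.57849528 -0.13787711 -0.32972793]
[0.59805356 0.05325351] (array([ 0.59986395,  0.05430739, -0.12382683]), np.float64(-0.37650448083877563))
[ 0.60335356 -0.03854649] (array([ 0.60337654, -0.03814092,  0.08747076]), np.float64(-0.41942155361175537))
```

```bash
python3 -c "
from bench import order
print(order.sign_off())"
```

```text
the job is handed in; nothing more can be done
None
```

The job is handed in at about 59 s of the 210 s allowed, but sign-off returned no verdict: the two snap rings on the bench are closed on axles 1 and 2, the pliers are back in their stand, the clamp is turned back to free and the carriage is pushed fully in. The rings were last checked only by an image fit, in which the second ring's turn on its axle came out unclear.

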